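# Flip the copy lamp's stand down and hold the lamp upright

## Task

The copy lamp is leaning against the stack of print boxes with its yellow stand folded up over the top like a handle. Leaving the lamp leaning there, flip the stand over towards you and down past its spring's centre until it is fully open; then take hold of the lamp itself, draw it up off the boxes on its foot and finish while still holding it upright, neither resting back on the boxes nor leaning forward onto the stand, so that I can take a light reading. Do not drag or lift the lamp away from where its foot stands, and do not disturb the boxes or anything else on the bench.

Things in the scene. Friction and masses are not known exactly. Their poses are not given: they have to be found in the camera images.
- lamp: LED copy lamp: flat aluminium panel 340 (its y) x 250 high (its z) x 30 mm thick (its x), 0.9 kg. Origin: middle of its underside. +x is out of the white lit face (to the boxes), -x out of the dark back (to the robot). Its foot is a round rubber strip, 24 mm diameter along y, so it cannot stand alone. It starts leaning 0.33 rad to +x on the boxes' upper front edge, which touches it 160 mm up.
- lamp_top (a point): middle of the upper surface of the lamp's firm, flat-sided top rail, 30 mm thick, as long as the panel (250 mm up the lamp's z; axes as the lamp's). Both faces are free for 85 mm below it. The folded stand's crossbar runs 38 mm above it.
- lamp_foot (a point): the lamp's origin: middle of the underside of the foot strip
- stand_hub (a point): the stand's turning axis, which runs along the lamp's y: midway between the two black side hubs, 115 mm up the lamp from its origin, mid-thickness; axes as the lamp's
- stand (a joint): angle of the stand, rad: 0 folded, crossbar over the top; grows as the crossbar swings to the lamp's -x (robot) side and down; 2.10 fully open on its stop. A hub spring holds it at either end: it tends back to 0 below about 0.7 and runs open by itself beyond 0.9. It needs about 0.8 N at the crossbar; some 1.5 N pulled towards the robot would tip the lamp off the boxes.
- stand_bar (a point): middle of the stand's straight crossbar (along the lamp's y), 173 mm from the hub axis: black rubber sleeve, 18 mm diameter, 140 mm long, on yellow 12 mm tube; side arms 188 mm either side. With the stand open, it is 75 mm above the table while the lamp leans; with the lamp upright it hangs 18 mm clear, 149 mm in front of the panel, and touches if the lamp leans 7 deg forward.
- boxes: stack of two white print boxes, 240 mm (x) by 300 mm (y) by 150 mm high, 6 kg, loose; origin middle of the underside, the lamp leans on its -x (robot side) upper edge
- slide_box: grey and blue slide box, 72 x 102 x 40 mm, on the boxes: leave alone
- loupe: black magnifier, 48 mm diameter, 55 mm high, on the boxes: leave alone
- tape_roll: roll of brown tape lying flat, 100 mm diameter, 48 mm high: leave alone
- light_meter: black hand-held light meter, 65 x 150 x 36 mm: leave alone
- stapler: red stapler, 35 x 150 x 52 mm: leave alone
- pen_pot: dark steel pen pot, 76 mm diameter, pens up to 160 mm: leave alone
- ink_tin: tin, 68 mm diameter, 100 mm high: leave alone

How it is judged:
By the outcome, as a careful person would: the job done as asked, in the order asked, and still so for the second after the job is handed in, while the arm keeps its last pose, push and grip.
It also fails if it takes over 56 s, if anything falls off the work surface, if the arm or the gripper's body presses on something with over 40 N, if the wrist force passes 120 N, or if a joint passes its speed limit or range.

## Robot

A 6-joint arm with a two-finger parallel gripper is mounted at the origin on the work surface. World frame = base frame: x ahead of the robot, y to its left, z up, the work surface at z = 0. Lengths are in m, angles in rad, forces in N, time in s.
With the tool pointing down it reaches from about 0.35 to 0.775 m from the base axis. Payload 5.5 kg.
Tool frame: the origin (TCP) lies at the very end of the fingers, on their centre line; the grasp point (between the pads) lies 19 mm behind it (env.grasp_offset is the distance from the TCP to the grasp point, in m); z points along the fingers, x is the direction in which the jaws open and shut, and the axes are right-handed (so a half turn about z gives the same grasp; the last joint's range is limited). The gripper opens to 85 mm and grips with 20 to 120 N. Pads are 22 mm wide; open, the fingers measure 114 mm over their backs; the gripper's body (76 mm by 85 mm) begins 54 mm behind the grasp point. The pads swing forward as they close: fully open they stand 13 mm farther back than shut.
Start: joints at [0.989, 0.313, 0.046, 1.304, 0, 1.431], TCP at [0.246, 0.52, 0.231] pointing down, gripper open.
Joint ranges: [-2.76, 2.76], [-0.86, 1.69], [-1.03, 1.26], [-2.2, 2.34], [-1.47, 1.5], [-3.14, 3.14]. Speed limits (rad/s): [2.57, 2.57, 3.14, 3.14, 3.14, 3.14].

## Interface

Orientations are given as a unit quaternion [w, x, y, z].
In Python, from workcell import status, viewer, env gives the robot as it stands.
- The arm moves only by the tool carry_out, never from a script. Its argument "plan" is a list of rows, each an object of numbers: "x", "y", "z": the shift along the tool's x, y, z in m; "ax", "ay", "az": the turn, a rotation vector about the tool's x, y, z in rad; "hand": the opening, from 0 (shut) to 1 (fully open). In form: [{"x": .., "y": .., "z": .., "ax": .., "ay": .., "az": .., "hand": ..}, ...]. A call has 1 to 12 rows; each row is the pose to reach, as a shift and turn from the pose measured when the call began, along the tool's axes at that moment; what a row does not reach only later rows make up. A row lasts 1/12 s, in which the tool goes at most 41.7 mm and 7.16 degrees, less where a joint would pass 70% of its speed; a pose out of reach is approached as far as the arm can. A call with a gripper value outside its range is refused whole. The fingers move at their own pace and stop on an object; "squeeze" is the grip in N (left out, the last holds). Time passes only in rows, so rows that repeat a pose let the fingers close. It gives the time, the measured TCP pose, the force and the opening at its end, in the units of the state.
- status.get_state(): the state, without advancing time (a new reading comes with each control period).
- viewer.read_camera(name): name is "scene" or "top" or "wrist"; returns the picture (480x640x3 uint8, red, green, blue); there is no depth.
- viewer.camera_model(name): a dict with "vfov" (degrees; the focal length in pixels is half the picture's height over the tangent of half this angle, whatever the lens; pixels are square), "cx", "cy" (the principal point, pixels), "T" (4x4, takes a point from camera to world coordinates). Camera axes: x right, y down, z forward; pixel columns grow to the right and rows downward; lengths in m; the calibration is good to about 2 mm. A picture is of the moment at which its call begins: read the wrist's pose just before it. camera_model takes no time and is no camera call; for the wrist camera it gives the pose at the moment of the call.
- env.hand_in(): hands the job in, once; it reports no verdict.
The state is a dict: "clock": time; "joint_pos": joint angles; "qvel": joint speeds; "tau": joint torques, N m; "tcp_pos": TCP position; "orientation": TCP orientation; "wrist_force": force on the tool from outside, world axes, zero at the start; "ft_torque": the same for the moment, N m; "finger_gap": finger opening in m.
Only numpy, scipy, OpenCV 4.12 (cv2) and the standard library are available. Lean on these libraries where they do the work, as an engineer would, in place of code of your own. Each camera call takes 0.05 s, during which the arm holds its last target.

## Working session

There is one attempt and no reset: what is moved stays moved. The work goes in short steps, Python scripts to look and compute and a tool call to move; the robot and the scene stay as the last step left them, time stands still between calls to the robot, and variables do not carry over. Pictures are saved under pics/ and viewed, and the job is handed in when it is done.

Besides the shell and the picture viewer there is one more tool, called after "Request:" by a JSON object that holds its "api" and its "payload", one argument or row to a line. carry_out: Moves the arm, as the interface text tells. Its arguments: {"type":"object","properties":{"plan":{"type":"array"},"squeeze":{"type":"number"}},"required":["plan"]}

```bash
ls; mkdir -p pics
python3 - <<'E'
from workcell import status, viewer, env
import cv2
s=status.get_state(); print(s)
for n in ("scene","top","wrist"):
    im=viewer.read_camera(n); cv2.imwrite(f"pics/{n}0.png",im[:,:,::-1]); m=viewer.camera_model(n); print(n,m)
E
```

```text
pics
{'clock': 0.0, 'joint_pos': array([9.89392664e-01, 3.13988019e-01, 4.49766755e-02, 1.30359242e+00,
       9.22000132e-06, 1.43115325e+00]), 'qvel': array([-1.17109943e-04, -4.79734367e-05,  1.91073199e-03,  3.19483319e-04,
        2.78863452e-03, -1.48424053e-03]), 'tau': array([-4.33177929e-04, -4.80631614e+01,  2.98530453e+01,  1.93833903e-02,
       -2.83296185e-04, -5.50607453e-06]), 'tcp_pos': array([0.24557732, 0.51935762, 0.23041497]), 'orientation': array([ 3.68318135e-04,  8.44846299e-01,  5.35008331e-01, -8.25268218e-04]), 'wrist_force': array([ 0.60739279,  0.79195183, -0.02120629]), 'ft_torque': array([0.00711101, 0.00771517, 0.01960091]), 'finger_gap': 0.08505699511732355}
scene {'vfov': 51.85099125620226, 'cx': 317.9013675655814, 'cy': 236.12386680733255, 'T': array([[-8.10928001e-01,  4.71220737e-01, -3.46910354e-01,
         9.87572715e-01],
       [ 5.85145638e-01,  6.52436905e-01, -4.81591805e-01,
         5.77661843e-01],
       [-5.98928002e-04, -5.93529361e-01, -8.04812114e-01,
         1.17588248e+00],
       [ 0.00000000e+00,  0.00000000e+00,  0.00000000e+00,
         1.00000000e+00]])}
top {'vfov': 55.52756985525154, 'cx': 312.3576299272194, 'cy': 238.2564434133444, 'T': array([[ 0.00896475, -0.99395362,  0.10943415,  0.42947474],
       [-0.99991191, -0.00998168, -0.00874832,  0.00721884],
       [ 0.00978776, -0.10934609, -0.99395555,  1.42267349],
       [ 0.        ,  0.        ,  0.        ,  1.        ]])}
wrist {'vfov': 69.52336888834307, 'cx': 316.2311109955858, 'cy': 237.93979622489752, 'T': array([[ 0.42669315,  0.87134383,  0.24226614,  0.18371866],
       [ 0.90439552, -0.41071183, -0.11569158,  0.54925121],
       [-0.00130557,  0.26846921, -0.96328738,  0.37293904],
       [ 0.        ,  0.        ,  0.        ,  1.        ]])}
```

View pics/scene0.png

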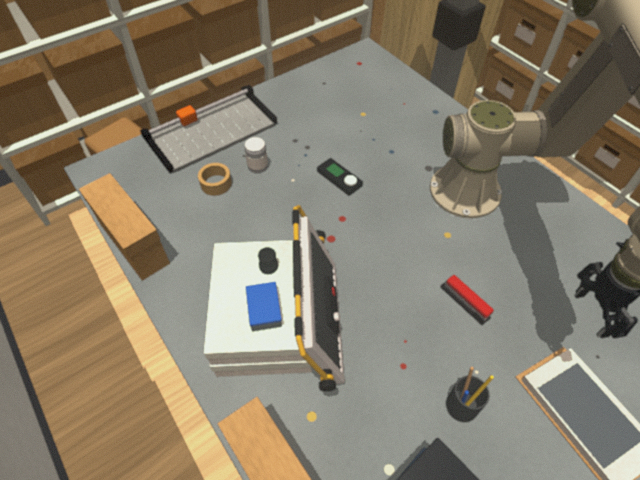

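View pics/top0.png

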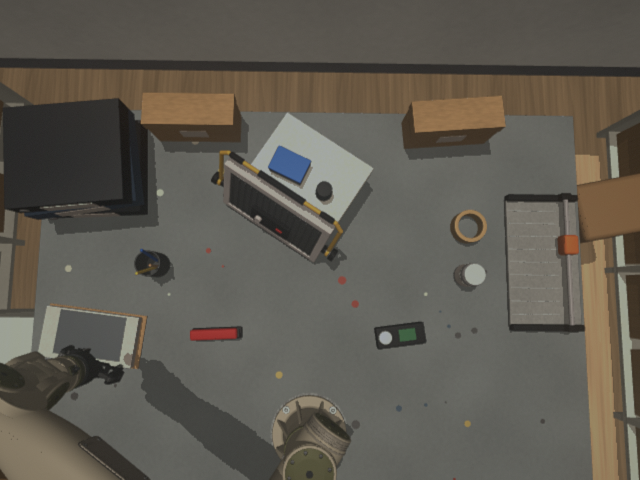

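View pics/wrist0.png

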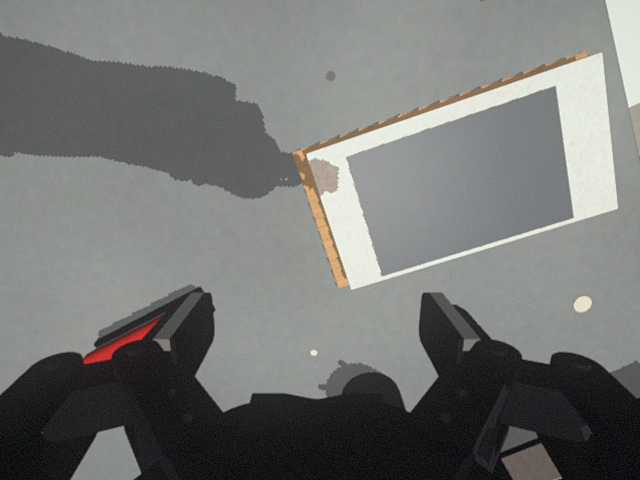

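The top view shows the lamp's back facing the robot at about px (275,215), with the crossbar running from (225,155) to (340,225) and the boxes behind it. The arm is clear, above the tablet. I'll zoom in on the lamp in both views.

Run:
```python
import cv2
a=cv2.imread("pics/top0.png")[100:280,190:390]; cv2.imwrite("pics/top0z.png",cv2.resize(a,None,fx=4,fy=3.333*1.2/1.2,interpolation=cv2.INTER_CUBIC) if 0 else cv2.resize(a,(660,594),interpolation=cv2.INTER_CUBIC))
a=cv2.imread("pics/scene0.png")[190:400,190:370]; cv2.imwrite("pics/scene0z.png",cv2.resize(a,None,fx=2.85,fy=2.85,interpolation=cv2.INTER_CUBIC))
```

```text
(no output)
```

View pics/top0z.png

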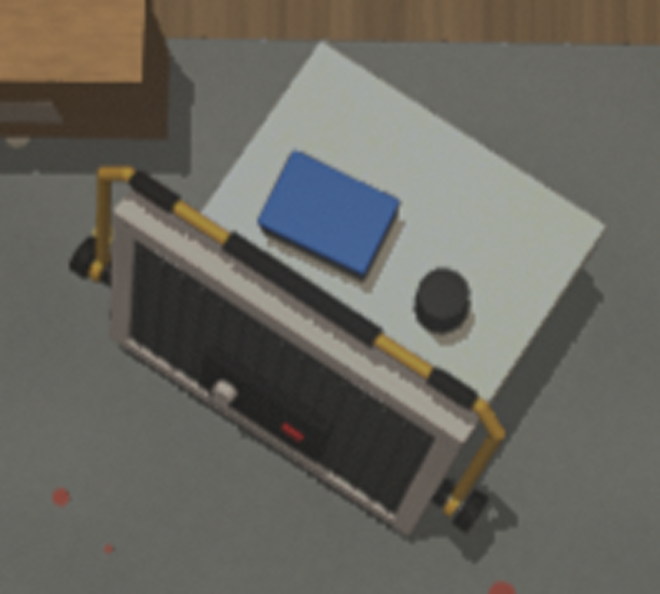

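View pics/scene0z.png

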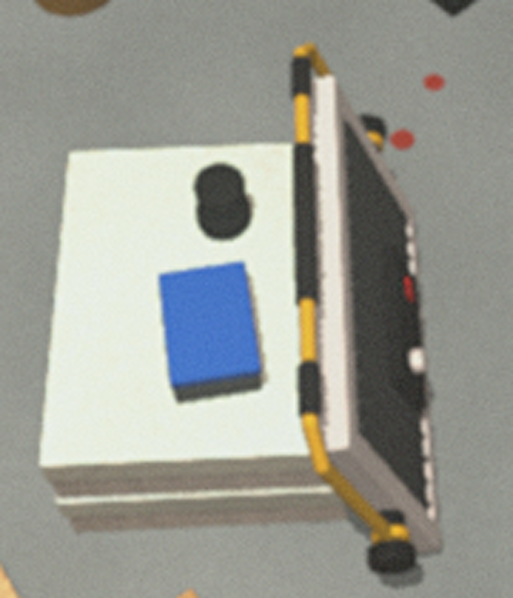

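```bash
cat > h.py <<'E'
import numpy as np, cv2
from workcell import status, viewer, env
def ray(m,p):
    f=240/np.tan(np.radians(m["vfov"])/2); T=np.array(m["T"])
    d=T[:3,:3]@np.array([(p[0]-m["cx"])/f,(p[1]-m["cy"])/f,1]); return T[:3,3],d/np.linalg.norm(d)
def plane(m,p,z):
    o,d=ray(m,p); return o+d*(z-o[2])/d[2]
def tri(m1,p1,m2,p2):
    A=np.zeros((3,3));b=np.zeros(3)
    R=[ray(m1,p1),ray(m2,p2)]
    for o,d in R:
        P=np.eye(3)-np.outer(d,d);A+=P;b+=P@o
    x=np.linalg.solve(A,b); return x,[round(float(np.linalg.norm(np.cross(x-o,d))),4) for o,d in R]
def proj(m,X):
    f=240/np.tan(np.radians(m["vfov"])/2); T=np.array(m["T"]); c=T[:3,:3].T@(np.asarray(X)-T[:3,3]); return np.array([m["cx"]+f*c[0]/c[2],m["cy"]+f*c[1]/c[2]])
E
python3 - <<'E'
from h import *
np.set_printoptions(precision=4,suppress=True)
mt=viewer.camera_model("top");ms=viewer.camera_model("scene")
t=lambda u,v:(190+u/3.3,100+v/3.3)
s=lambda u,v:(190+u/2.85,190+v/2.85)
P={}
for n,a,b in [("sleeveL",t(232,243),s(304,302)),("sleeveR",t(378,333),s(304,143)),("bandLend",t(135,180),s(308,415)),("bandRend",t(474,398),s(300,58)),("hubL",t(86,258),s(391,556)),("hubR",t(468,510),s(374,130)),
 ("topL",t(122,200),s(340,450)),("topR",t(478,425),s(325,77))]:
    P[n],e=tri(mt,a,ms,b);print(n,P[n],e)
for n,m,p in [("box1",mt,t(322,42)),("box2",mt,t(604,228)),("box1s",ms,s(41,465)),("box2s",ms,s(70,152))]: print(n,plane(m,p,.15))
E
```

```text
sleeveL [0.7234 0.1336 0.2663] [0.0004, 0.0004]
sleeveR [0.6484 0.02   0.2792] [0.0032, 0.0032]
bandLend [0.7726 0.2106 0.2686] [0.0004, 0.0004]
bandRend [ 0.5999 -0.0552  0.2754] [0.0021, 0.0021]
hubL [0.7489 0.2803 0.1076] [0.0002, 0.0002]
hubR [ 0.524  -0.0579  0.1126] [0.0043, 0.0043]
topL [0.7636 0.2294 0.2333] [0.0042, 0.0042]
topR [ 0.5805 -0.0572  0.2355] [0.0071, 0.0071]
box1 [0.9344 0.071  0.15  ]
box2 [ 0.7703 -0.1757  0.15  ]
box1s [0.9347 0.0769 0.15  ]
box2s [ 0.7728 -0.1722  0.15  ]
```

```bash
cat >> h.py <<'E'
from scipy.spatial.transform import Rotation as Ro
np.set_printoptions(precision=4,suppress=True)
X=np.array([.837,-.5472,0]);X/=np.linalg.norm(X);Z=np.array([0,0,1.]);Y=np.cross(Z,X)
FOOT=np.array([.610,.128,.012])   # centre of foot strip
def Rt(alpha): # tool x=+lamp x, tilted alpha about tool y (z toward +lamp x)
    B=np.stack([X,-Y,-Z],1); return Ro.from_matrix(B)*Ro.from_rotvec([0,alpha,0])
def W(a,h,b=0): return np.array([FOOT[0],FOOT[1],0])+a*X+b*Y+h*Z   # lamp-aligned horizontal coords
def goal(p,alpha,s=None):
    s=s or status.get_state()
    R0=Ro.from_quat(s["orientation"],scalar_first=True)
    return R0.inv().apply(np.asarray(p)-s["tcp_pos"]),(R0.inv()*Rt(alpha)).as_rotvec()
def bar(th,tilt=.33):
    f=th-tilt; c=(.103*np.sin(tilt),.012+.103*np.cos(tilt)); return c[0]-.173*np.sin(f),c[1]+.173*np.cos(f)
E
python3 - <<'E'
from h import *
print(bar(0),bar(1),bar(2.1))
print(goal(W(.0894,.38),0))
E
```

```text
(np.float64(0.08943587583698367), np.float64(0.2731076868138348)) (np.float64(-0.07405414383265335), np.float64(0.24504350958081078)) (np.float64(-0.13620240186766042), np.float64(0.07520759645604799))
(array([-0.2105,  0.5853, -0.1492]), array([0.0011, 0.0012, 1.708 ]))
```

Request:
{"api": "carry_out", "payload": {
  "plan": [
    {"z":-0.03,"az":0.05},
    {"z":-0.07,"az":0.15},
    {"z":-0.11,"y":0.01,"az":0.25},
    {"z":-0.14,"y":0.04,"x":-0.01,"az":0.35},
    {"z":-0.149,"y":0.075,"x":-0.025,"az":0.45},
    {"z":-0.149,"y":0.11,"x":-0.04,"az":0.55},
    {"z":-0.149,"y":0.145,"x":-0.05,"az":0.65},
    {"z":-0.149,"y":0.18,"x":-0.065,"az":0.75},
    {"z":-0.149,"y":0.215,"x":-0.08,"az":0.85},
    {"z":-0.149,"y":0.25,"x":-0.09,"az":0.95},
    {"z":-0.149,"y":0.285,"x":-0.1,"az":1.05},
    {"z":-0.149,"y":0.32,"x":-0.115,"az":1.15}
  ]
}}

```text
schema error: expected keys x, y, z, ax, ay, az, hand
```

Run:
```python
from h import *
print(goal(W(.0894,.38),0))
```

```text
(array([-0.2105,  0.5853, -0.1492]), array([0.0011, 0.0012, 1.708 ]))
```

All seven keys are required in each row.

Request:
{"api": "carry_out", "payload": {
  "plan": [
    {"x":0,"y":0,"z":-0.03,"ax":0,"ay":0,"az":0.05,"hand":1},
    {"x":0,"y":0,"z":-0.07,"ax":0,"ay":0,"az":0.15,"hand":1},
    {"x":0,"y":0.01,"z":-0.11,"ax":0,"ay":0,"az":0.25,"hand":1},
    {"x":-0.01,"y":0.04,"z":-0.14,"ax":0,"ay":0,"az":0.35,"hand":1},
    {"x":-0.025,"y":0.075,"z":-0.149,"ax":0,"ay":0,"az":0.45,"hand":1},
    {"x":-0.04,"y":0.11,"z":-0.149,"ax":0,"ay":0,"az":0.55,"hand":1},
    {"x":-0.05,"y":0.145,"z":-0.149,"ax":0,"ay":0,"az":0.65,"hand":1},
    {"x":-0.065,"y":0.18,"z":-0.149,"ax":0,"ay":0,"az":0.75,"hand":1},
    {"x":-0.08,"y":0.215,"z":-0.149,"ax":0,"ay":0,"az":0.85,"hand":1},
    {"x":-0.09,"y":0.25,"z":-0.149,"ax":0,"ay":0,"az":0.95,"hand":1},
    {"x":-0.1,"y":0.285,"z":-0.149,"ax":0,"ay":0,"az":1.05,"hand":1},
    {"x":-0.115,"y":0.32,"z":-0.149,"ax":0,"ay":0,"az":1.15,"hand":1}
  ]
}}

```text
clock: 1.15
tcp_pos: [0.4871, 0.2777, 0.3793]
orientation: [0.001, 1.0, -0.013, -0.001]
wrist_force: [0.0, 0.1, 0.2]
finger_gap: 0.0855
```

Run:
```python
from h import *
s=status.get_state();print(s["clock"],s["tcp_pos"],s["joint_pos"])
print(goal(W(.0894,.38),0))
```

```text
1.15 [0.4871 0.2777 0.3793] [ 0.3753  0.2986  0.3862  1.6599 -0.0006  1.9718]
(array([ 0.2028,  0.1935, -0.0007]), array([0.0014, 0.0008, 0.5533]))
```

Request:
{"api": "carry_out", "payload": {
  "plan": [
    {"x":0.02,"y":0.02,"z":0,"ax":0,"ay":0,"az":0.06,"hand":1},
    {"x":0.05,"y":0.045,"z":0,"ax":0,"ay":0,"az":0.13,"hand":1},
    {"x":0.075,"y":0.07,"z":0,"ax":0,"ay":0,"az":0.2,"hand":1},
    {"x":0.1,"y":0.095,"z":0,"ax":0,"ay":0,"az":0.28,"hand":0.8},
    {"x":0.125,"y":0.12,"z":0,"ax":0,"ay":0,"az":0.36,"hand":0.6},
    {"x":0.15,"y":0.145,"z":0,"ax":0,"ay":0,"az":0.43,"hand":0.6},
    {"x":0.175,"y":0.168,"z":0,"ax":0,"ay":0,"az":0.5,"hand":0.6},
    {"x":0.195,"y":0.186,"z":0,"ax":0,"ay":0,"az":0.54,"hand":0.6},
    {"x":0.203,"y":0.193,"z":0,"ax":0,"ay":0,"az":0.553,"hand":0.6},
    {"x":0.203,"y":0.193,"z":0,"ax":0,"ay":0,"az":0.553,"hand":0.6},
    {"x":0.203,"y":0.193,"z":0,"ax":0,"ay":0,"az":0.553,"hand":0.6}
  ]
}}

```text
clock: 2.07
tcp_pos: [0.6853, 0.0791, 0.3779]
orientation: [0.001, 0.958, -0.286, -0.001]
wrist_force: [-1.3, 0.2, 0.6]
finger_gap: 0.0515
```

Run:
```python
from h import *
s=status.get_state();print(s["clock"],s["tcp_pos"],s["joint_pos"],s["finger_gap"])
print(goal(W(.0894,.38),0))
mw=viewer.camera_model("wrist");im=viewer.read_camera("wrist");cv2.imwrite("pics/w1.png",im[:,:,::-1])
a,h=bar(0)
for b in(-.07,0,.07): print(proj(mw,W(a,h,b)))
a=.0771;h=.237
for b in(-.17,.17):
  for c in (-.0142,.0142): print("rail",b,c,proj(mw,W(a+c,h-c*.343,b)))
print(proj(mw,W(.0622,.15,.15)),proj(mw,W(.0622,.15,-.15)))
```

```text
2.0667 [0.6853 0.0791 0.3779] [-0.001   0.6403  0.9283  1.8619 -0.0007  2.1492] 0.05148322995638616
(array([-0.0004,  0.0003, -0.0021]), array([ 0.0023,  0.0022, -0.0003]))
[316.8743 321.6929]
[316.9789 237.0314]
[317.1001 138.8391]
rail -0.17 -0.0142 [289.1958 398.5071]
rail -0.17 0.0142 [318.6753 391.4995]
rail 0.17 -0.0142 [279.1291 -10.5547]
rail 0.17 0.0142 [319.8613  -4.8962]
[289.042   53.3528] [294.2111 329.705 ]
```

View pics/w1.png

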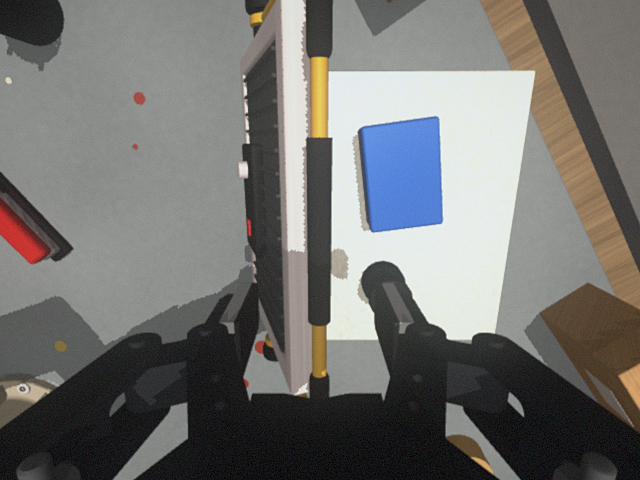

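Request:
{"api": "carry_out", "payload": {
  "plan": [
    {"x":0.001,"y":0,"z":0.02,"ax":0,"ay":0,"az":0,"hand":0.6},
    {"x":0.001,"y":0,"z":0.045,"ax":0,"ay":0,"az":0,"hand":0.6},
    {"x":0.001,"y":0,"z":0.07,"ax":0,"ay":0,"az":0,"hand":0.6},
    {"x":0.001,"y":0,"z":0.09,"ax":0,"ay":0,"az":0,"hand":0.6},
    {"x":0.001,"y":0,"z":0.105,"ax":0,"ay":0,"az":0,"hand":0.6},
    {"x":0.001,"y":0,"z":0.115,"ax":0,"ay":0,"az":0,"hand":0.5},
    {"x":0.001,"y":0,"z":0.122,"ax":0,"ay":0,"az":0,"hand":0.4},
    {"x":0.001,"y":0,"z":0.122,"ax":0,"ay":0,"az":0,"hand":0.35},
    {"x":0.001,"y":0,"z":0.122,"ax":0,"ay":0,"az":0,"hand":0.35},
    {"x":0.001,"y":0,"z":0.122,"ax":0,"ay":0,"az":0,"hand":0.35}
  ]
}}

```text
clock: 2.95
tcp_pos: [0.6854, 0.0799, 0.2582]
orientation: [0.0, 0.959, -0.285, -0.0]
wrist_force: [-0.3, 0.4, 0.1]
finger_gap: 0.03
```

Run:
```python
from h import *
s=status.get_state();print(s["clock"],s["tcp_pos"],s["joint_pos"],s["finger_gap"])
for n in("wrist","scene"):
  im=viewer.read_camera(n)
  if n=="scene": im=cv2.resize(im[150:420,190:500],(690,600),interpolation=cv2.INTER_CUBIC)
  cv2.imwrite(f"pics/{n}2.png",im[:,:,::-1])
t=lambda u,v:(190+u/3.3,100+v/3.3)
p=plane(viewer.camera_model("top"),t(442,288),.205);d=p-W(0,0);print("loupe a,b",d@X,d@Y)
d=plane(viewer.camera_model("top"),t(262,220),.19)-W(0,0);print("slide corner",d@X,d@Y)
# arc waypoints: bar stays 18mm behind TCP, tilt alpha ramp
s=status.get_state()
for th in np.arange(0,2.2,.1):
    al=np.interp(th,[.4,2.1],[0,.75]); a,h=bar(th)
    q=W(a,h)+ Rt(al).apply([0,0,.018]); x,r=goal(q,al,s); print(round(th,1),round(al,2),x,r)
```

```text
2.95 [0.6854 0.0799 0.2582] [ 0.0001  0.5546  0.48    1.4965 -0.0006  2.1482] 0.02999885727611937
loupe a,b 0.16672041379553001 -0.0842715369137069
slide corner 0.13423492906959694 0.07458006571704641
0.0 0.0 [-0.0005  0.0009  0.003 ] [ 0.0006 -0.0003  0.0012]
0.1 0.0 [-0.0171  0.0009 -0.0018] [ 0.0006 -0.0003  0.0012]
0.2 0.0 [-0.0341  0.0009 -0.0049] [ 0.0006 -0.0003  0.0012]
0.3 0.0 [-0.0513  0.0008 -0.0063] [ 0.0006 -0.0003  0.0012]
0.4 0.0 [-0.0686  0.0008 -0.0059] [ 0.0006 -0.0003  0.0012]
0.5 0.04 [-0.085   0.0008 -0.0039] [0.0006 0.0438 0.0012]
0.6 0.09 [-0.1011  0.0008 -0.0001] [0.0005 0.088  0.0012]
0.7 0.13 [-0.1167  0.0007  0.0052] [0.0005 0.1321 0.0012]
0.8 0.18 [-0.1317  0.0007  0.0121] [0.0005 0.1762 0.0012]
0.9 0.22 [-0.1459  0.0007  0.0206] [0.0005 0.2203 0.0012]
1.0 0.26 [-0.1593  0.0007  0.0304] [0.0004 0.2644 0.0012]
1.1 0.31 [-0.1715  0.0007  0.0416] [0.0004 0.3086 0.0013]
1.2 0.35 [-0.1825  0.0006  0.054 ] [0.0004 0.3527 0.0013]
1.3 0.4 [-0.1923  0.0006  0.0674] [0.0004 0.3968 0.0013]
1.4 0.44 [-0.2006  0.0006  0.0818] [0.0003 0.4409 0.0013]
1.5 0.49 [-0.2074  0.0006  0.0971] [0.0003 0.485  0.0013]
1.6 0.53 [-0.2127  0.0006  0.1129] [0.0003 0.5291 0.0013]
1.7 0.57 [-0.2163  0.0006  0.1292] [0.0002 0.5733 0.0013]
1.8 0.62 [-0.2183  0.0005  0.1459] [0.0002 0.6174 0.0013]
1.9 0.66 [-0.2185  0.0005  0.1627] [0.0002 0.6615 0.0013]
2.0 0.71 [-0.217   0.0005  0.1795] [0.0002 0.7056 0.0013]
2.1 0.75 [-0.2139  0.0005  0.196 ] [0.0001 0.7497 0.0013]
```

View pics/wrist2.png

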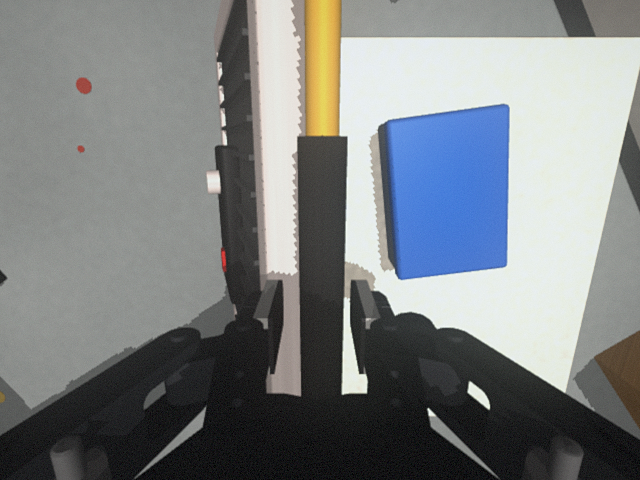

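View pics/scene2.png

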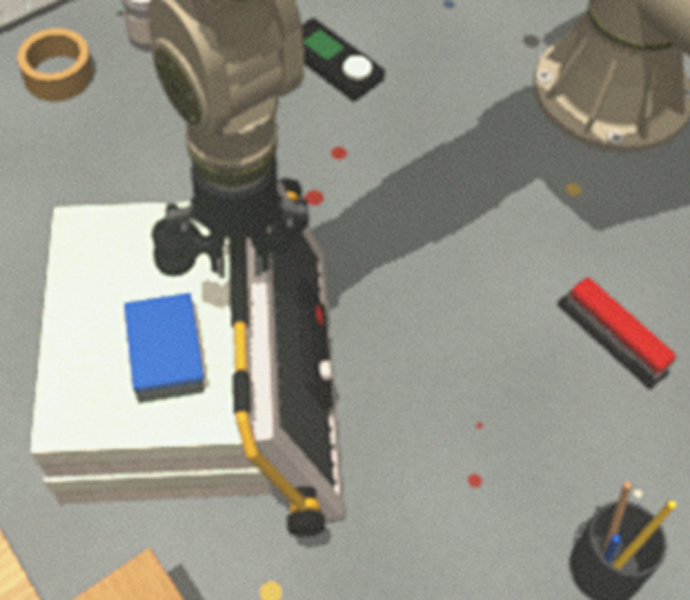

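Request:
{"api": "carry_out", "payload": {
  "plan": [
    {"x":-0.004,"y":0.001,"z":0.001,"ax":0,"ay":0,"az":0,"hand":0.35},
    {"x":-0.008,"y":0.001,"z":0.0,"ax":0,"ay":0,"az":0,"hand":0.35},
    {"x":-0.013,"y":0.001,"z":-0.001,"ax":0,"ay":0,"az":0,"hand":0.35},
    {"x":-0.018,"y":0.001,"z":-0.002,"ax":0,"ay":0,"az":0,"hand":0.35},
    {"x":-0.023,"y":0.001,"z":-0.003,"ax":0,"ay":0,"az":0,"hand":0.35},
    {"x":-0.028,"y":0.001,"z":-0.004,"ax":0,"ay":0,"az":0,"hand":0.35},
    {"x":-0.033,"y":0.001,"z":-0.005,"ax":0,"ay":0,"az":0,"hand":0.35},
    {"x":-0.038,"y":0.001,"z":-0.005,"ax":0,"ay":0,"az":0,"hand":0.35},
    {"x":-0.043,"y":0.001,"z":-0.006,"ax":0,"ay":0,"az":0,"hand":0.35},
    {"x":-0.048,"y":0.001,"z":-0.006,"ax":0,"ay":0,"az":0,"hand":0.35},
    {"x":-0.052,"y":0.001,"z":-0.006,"ax":0,"ay":0,"az":0,"hand":0.35},
    {"x":-0.055,"y":0.001,"z":-0.006,"ax":0,"ay":0,"az":0,"hand":0.35}
  ]
}}

```text
clock: 4.05
tcp_pos: [0.6385, 0.1092, 0.2641]
orientation: [0.0, 0.959, -0.285, -0.0]
wrist_force: [-0.2, -0.0, -0.4]
finger_gap: 0.0298
```

```bash
cat > arc.py <<'E'
import sys
from h import *
k=sys.argv[1]
s=status.get_state();print(s["clock"],s["tcp_pos"],s["joint_pos"],s["finger_gap"],s["wrist_force"])
for n in("wrist","scene"):
  im=viewer.read_camera(n)
  if n=="scene": im=cv2.resize(im[150:420,190:500],(690,600),interpolation=cv2.INTER_CUBIC)
  else: im=cv2.resize(im,(320,240))
  cv2.imwrite(f"pics/{n}{k}.png",im[:,:,::-1])
s=status.get_state()
for th in np.arange(float(sys.argv[2]),2.2,.1):
    al=np.interp(th,[.4,2.1],[0,.75]); a,h=bar(th)
    q=W(a,h)+ Rt(al).apply([0,0,.018]); x,r=goal(q,al,s); print(round(th,1),round(al,2),x,r)
E
python3 arc.py 3 .3
```

```text
4.05 [0.6385 0.1092 0.2641] [ 0.0458  0.4592  0.3408  1.4528 -0.0006  2.1941] 0.029779597753731197 [-0.1515 -0.0312 -0.3884]
0.3 0.0 [ 0.0043 -0.0001 -0.0002] [0.0007 0.0001 0.0017]
0.4 0.0 [-0.0129 -0.0002  0.0001] [0.0007 0.0001 0.0017]
0.5 0.04 [-0.0293 -0.0002  0.0022] [0.0006 0.0442 0.0017]
0.6 0.09 [-0.0454 -0.0002  0.0059] [0.0006 0.0883 0.0017]
0.7 0.13 [-0.061  -0.0002  0.0113] [0.0006 0.1324 0.0017]
0.8 0.18 [-0.076  -0.0003  0.0182] [0.0005 0.1766 0.0017]
0.9 0.22 [-0.0903 -0.0003  0.0266] [0.0005 0.2207 0.0017]
1.0 0.26 [-0.1036 -0.0003  0.0365] [0.0005 0.2648 0.0018]
1.1 0.31 [-0.1158 -0.0004  0.0477] [0.0004 0.3089 0.0018]
1.2 0.35 [-0.1268 -0.0004  0.0601] [0.0004 0.353  0.0018]
1.3 0.4 [-0.1366 -0.0004  0.0735] [0.0003 0.3971 0.0018]
1.4 0.44 [-0.1449 -0.0004  0.0879] [0.0003 0.4413 0.0018]
1.5 0.49 [-0.1517 -0.0005  0.1031] [0.0003 0.4854 0.0018]
1.6 0.53 [-0.157  -0.0005  0.119 ] [0.0002 0.5295 0.0018]
1.7 0.57 [-0.1606 -0.0005  0.1353] [0.0002 0.5736 0.0018]
1.8 0.62 [-0.1625 -0.0005  0.152 ] [0.0001 0.6177 0.0018]
1.9 0.66 [-0.1628 -0.0005  0.1688] [0.0001 0.6618 0.0018]
2.0 0.71 [-0.1613 -0.0005  0.1856] [0.0001 0.706  0.0018]
2.1 0.75 [-0.1581 -0.0005  0.2021] [0.     0.7501 0.0019]
```

View pics/scene3.png

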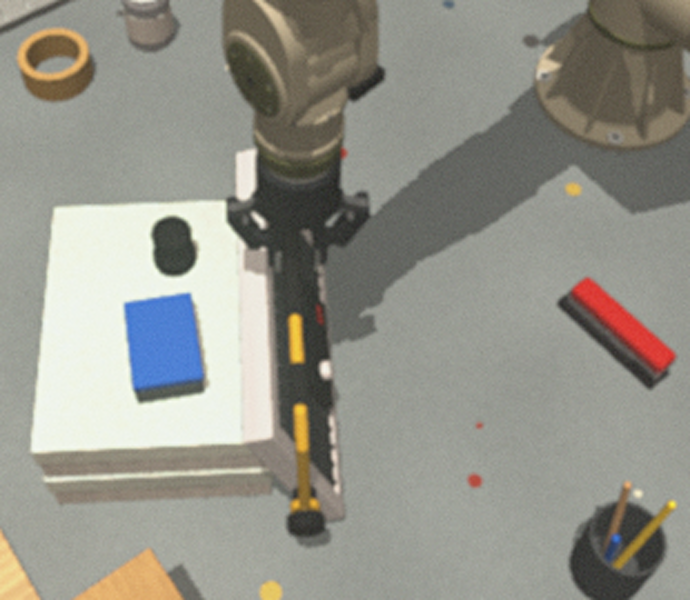

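View pics/wrist3.png

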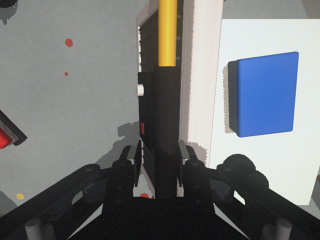

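The stand follows the far finger and the lamp hasn't moved. I'll continue along the arc.

Request:
{"api": "carry_out", "payload": {
  "plan": [
    {"x":-0.005,"y":0,"z":0,"ax":0,"ay":0,"az":0,"hand":0.35},
    {"x":-0.011,"y":0,"z":0,"ax":0,"ay":0.005,"az":0,"hand":0.35},
    {"x":-0.017,"y":0,"z":0.001,"ax":0,"ay":0.015,"az":0,"hand":0.35},
    {"x":-0.023,"y":0,"z":0.001,"ax":0,"ay":0.03,"az":0,"hand":0.35},
    {"x":-0.029,"y":0,"z":0.002,"ax":0,"ay":0.044,"az":0,"hand":0.35},
    {"x":-0.035,"y":0,"z":0.003,"ax":0,"ay":0.06,"az":0,"hand":0.35},
    {"x":-0.041,"y":0,"z":0.005,"ax":0,"ay":0.076,"az":0,"hand":0.35},
    {"x":-0.047,"y":0,"z":0.006,"ax":0,"ay":0.092,"az":0,"hand":0.35},
    {"x":-0.053,"y":0,"z":0.008,"ax":0,"ay":0.11,"az":0,"hand":0.35},
    {"x":-0.059,"y":0,"z":0.01,"ax":0,"ay":0.127,"az":0,"hand":0.35},
    {"x":-0.065,"y":0,"z":0.013,"ax":0,"ay":0.144,"az":0,"hand":0.35},
    {"x":-0.071,"y":0,"z":0.016,"ax":0,"ay":0.16,"az":0,"hand":0.35}
  ]
}}

```text
clock: 5.15
tcp_pos: [0.5782, 0.1483, 0.248]
orientation: [0.023, 0.956, -0.284, 0.077]
wrist_force: [0.1, 1.3, -0.5]
finger_gap: 0.0298
```

```bash
python3 arc.py 4 .7
```

```text
5.15 [0.5782 0.1483 0.248 ] [ 0.1719  0.2601  0.0029  1.196  -0.1096  2.3134] 0.029788918491987153 [ 0.0605  1.2586 -0.4538]
0.7 0.13 [ 0.0127 -0.0006 -0.0032] [ 0.0009 -0.0264  0.0034]
0.8 0.18 [-0.0032 -0.0006  0.0013] [0.0008 0.0177 0.0035]
0.9 0.22 [-0.0185 -0.0007  0.0074] [0.0008 0.0618 0.0035]
1.0 0.26 [-0.0332 -0.0007  0.015 ] [0.0007 0.1059 0.0035]
1.1 0.31 [-0.0471 -0.0008  0.0241] [0.0006 0.1501 0.0035]
1.2 0.35 [-0.06   -0.0009  0.0346] [0.0005 0.1942 0.0035]
1.3 0.4 [-0.0717 -0.0009  0.0463] [0.0005 0.2383 0.0035]
1.4 0.44 [-0.0822 -0.001   0.0592] [0.0004 0.2824 0.0036]
1.5 0.49 [-0.0913 -0.001   0.0732] [0.0003 0.3265 0.0036]
1.6 0.53 [-0.099 -0.001  0.088] [0.0002 0.3707 0.0036]
1.7 0.57 [-0.1052 -0.0011  0.1036] [0.0001 0.4148 0.0036]
1.8 0.62 [-0.1097 -0.0011  0.1197] [0.0001 0.4589 0.0036]
1.9 0.66 [-0.1126 -0.0011  0.1363] [-0.      0.503   0.0036]
2.0 0.71 [-0.1138 -0.0011  0.153 ] [-0.0001  0.5471  0.0036]
2.1 0.75 [-0.1133 -0.0012  0.1699] [-0.0002  0.5912  0.0036]
2.2 0.75 [-0.1118 -0.0012  0.1871] [-0.0002  0.5912  0.0036]
```

View pics/scene4.png

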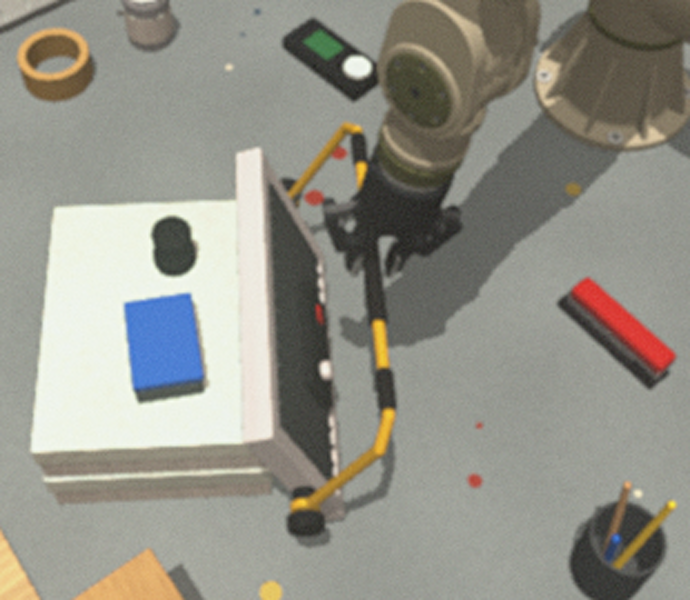

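View pics/wrist4.png

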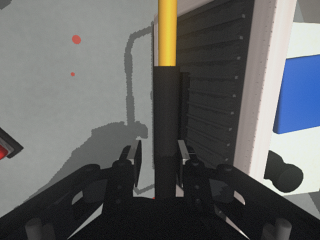

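Request:
{"api": "carry_out", "payload": {
  "plan": [
    {"x":-0.008,"y":0,"z":0.003,"ax":0,"ay":0.03,"az":0,"hand":0.35},
    {"x":-0.016,"y":0,"z":0.006,"ax":0,"ay":0.055,"az":0,"hand":0.35},
    {"x":-0.024,"y":-0.001,"z":0.01,"ax":0,"ay":0.08,"az":0,"hand":0.35},
    {"x":-0.031,"y":-0.001,"z":0.014,"ax":0,"ay":0.1,"az":0,"hand":0.35},
    {"x":-0.038,"y":-0.001,"z":0.018,"ax":0,"ay":0.122,"az":0,"hand":0.35},
    {"x":-0.045,"y":-0.001,"z":0.023,"ax":0,"ay":0.145,"az":0,"hand":0.35},
    {"x":-0.052,"y":-0.001,"z":0.028,"ax":0,"ay":0.168,"az":0,"hand":0.35},
    {"x":-0.059,"y":-0.001,"z":0.034,"ax":0,"ay":0.19,"az":0,"hand":0.35},
    {"x":-0.065,"y":-0.001,"z":0.04,"ax":0,"ay":0.213,"az":0,"hand":0.35},
    {"x":-0.071,"y":-0.001,"z":0.046,"ax":0,"ay":0.236,"az":0,"hand":0.35},
    {"x":-0.077,"y":-0.001,"z":0.052,"ax":0,"ay":0.259,"az":0,"hand":0.35},
    {"x":-0.082,"y":-0.001,"z":0.059,"ax":0,"ay":0.282,"az":0,"hand":0.35}
  ]
}}

```text
clock: 6.25
tcp_pos: [0.5172, 0.1886, 0.1763]
orientation: [0.063, 0.936, -0.277, 0.21]
wrist_force: [0.3, 0.0, -1.0]
finger_gap: 0.0297
```

```bash
python3 arc.py 5 1.3
```

```text
6.25 [0.5172 0.1886 0.1763] [ 0.3973  0.1217 -0.422   0.7683 -0.3615  2.496 ] 0.029718664257959305 [ 0.2731  0.0078 -1.0204]
1.3 0.4 [ 0.0159 -0.001  -0.0103] [ 0.0021 -0.0407  0.0062]
1.4 0.44 [ 0.0023 -0.0011 -0.0008] [0.002  0.0034 0.0062]
1.5 0.49 [-0.0103 -0.0012  0.0101] [0.0019 0.0476 0.0063]
1.6 0.53 [-0.0218 -0.0013  0.0222] [0.0017 0.0917 0.0063]
1.7 0.57 [-0.032  -0.0014  0.0355] [0.0016 0.1358 0.0064]
1.8 0.62 [-0.0408 -0.0015  0.0497] [0.0015 0.1799 0.0064]
1.9 0.66 [-0.0482 -0.0015  0.0648] [0.0013 0.224  0.0064]
2.0 0.71 [-0.0539 -0.0016  0.0806] [0.0012 0.2681 0.0065]
2.1 0.75 [-0.0581 -0.0017  0.097 ] [0.001  0.3123 0.0065]
```

View pics/scene5.png

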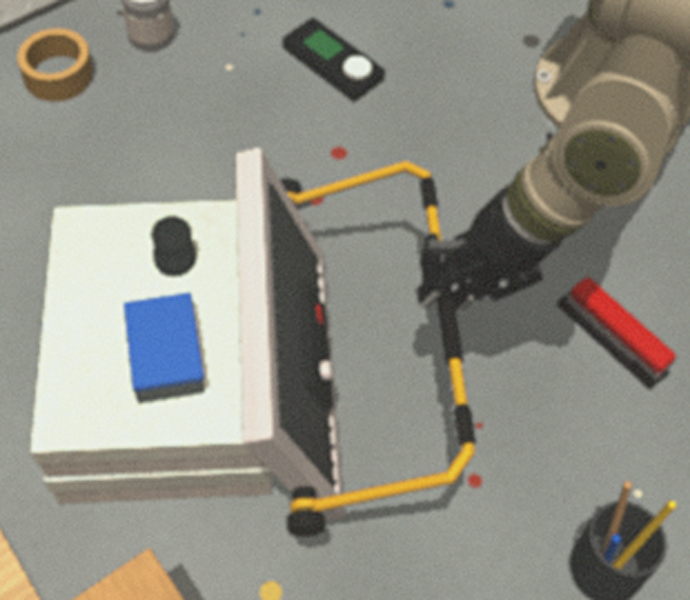

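View pics/wrist5.png

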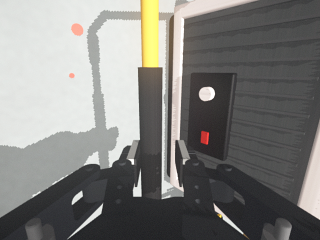

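Request:
{"api": "carry_out", "payload": {
  "plan": [
    {"x":-0.005,"y":-0.001,"z":0.005,"ax":0,"ay":0.015,"az":0,"hand":0.35},
    {"x":-0.012,"y":-0.001,"z":0.012,"ax":0,"ay":0.035,"az":0,"hand":0.35},
    {"x":-0.019,"y":-0.001,"z":0.019,"ax":0,"ay":0.055,"az":0,"hand":0.35},
    {"x":-0.025,"y":-0.001,"z":0.026,"ax":0,"ay":0.075,"az":0,"hand":0.35},
    {"x":-0.031,"y":-0.001,"z":0.034,"ax":0,"ay":0.095,"az":0,"hand":0.35},
    {"x":-0.036,"y":-0.001,"z":0.042,"ax":0,"ay":0.115,"az":0,"hand":0.35},
    {"x":-0.041,"y":-0.001,"z":0.05,"ax":0,"ay":0.135,"az":0,"hand":0.35},
    {"x":-0.045,"y":-0.001,"z":0.058,"ax":0,"ay":0.155,"az":0,"hand":0.35},
    {"x":-0.049,"y":-0.001,"z":0.067,"ax":0,"ay":0.175,"az":0,"hand":0.35},
    {"x":-0.052,"y":-0.001,"z":0.076,"ax":0,"ay":0.19,"az":0,"hand":0.35},
    {"x":-0.055,"y":-0.001,"z":0.086,"ax":0,"ay":0.205,"az":0,"hand":0.35},
    {"x":-0.058,"y":-0.001,"z":0.096,"ax":0,"ay":0.22,"az":0,"hand":0.35}
  ]
}}

```text
clock: 7.35
tcp_pos: [0.5068, 0.1956, 0.0632]
orientation: [0.093, 0.908, -0.268, 0.309]
wrist_force: [0.9, 0.5, 0.6]
finger_gap: 0.0299
```

```bash
python3 arc.py 6 2.0
```

```text
7.35 [0.5068 0.1956 0.0632] [ 0.5234  0.246  -0.7109  0.2782 -0.5775  2.567 ] 0.029929565603401855 [0.8668 0.5227 0.641 ]
2.0 0.71 [ 0.0083 -0.0013 -0.0152] [0.0027 0.0501 0.0081]
2.1 0.75 [ 0.0007 -0.0014 -0.0002] [0.0025 0.0942 0.0081]
2.2 0.75 [-0.0062 -0.0015  0.0157] [0.0025 0.0942 0.0081]
```

View pics/scene6.png

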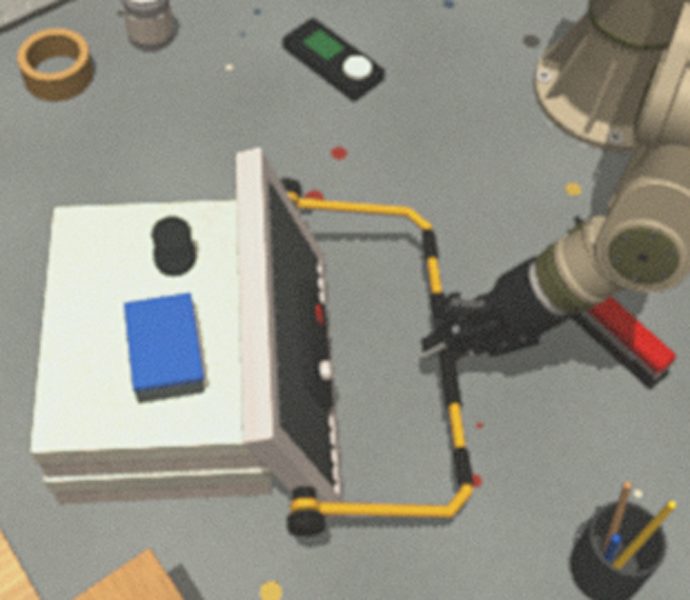

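View pics/wrist6.png

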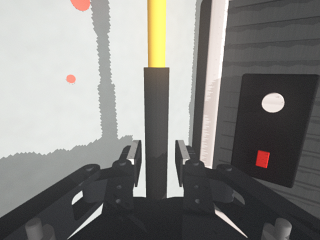

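Request:
{"api": "carry_out", "payload": {
  "plan": [
    {"x":0,"y":0,"z":-0.01,"ax":0,"ay":0,"az":0,"hand":0.4},
    {"x":0,"y":0,"z":-0.025,"ax":0,"ay":0,"az":0,"hand":0.4},
    {"x":0,"y":0,"z":-0.045,"ax":0,"ay":0,"az":0,"hand":0.4},
    {"x":0,"y":0,"z":-0.065,"ax":0,"ay":-0.02,"az":0,"hand":0.4},
    {"x":0.01,"y":0,"z":-0.09,"ax":0,"ay":-0.06,"az":0,"hand":0.4},
    {"x":0.03,"y":0,"z":-0.115,"ax":0,"ay":-0.12,"az":0,"hand":0.4},
    {"x":0.05,"y":0,"z":-0.14,"ax":0,"ay":-0.2,"az":0,"hand":0.6},
    {"x":0.07,"y":0,"z":-0.165,"ax":0,"ay":-0.28,"az":0,"hand":0.7},
    {"x":0.09,"y":0,"z":-0.19,"ax":0,"ay":-0.36,"az":0,"hand":0.8},
    {"x":0.11,"y":0,"z":-0.215,"ax":0,"ay":-0.44,"az":0,"hand":0.8},
    {"x":0.13,"y":0,"z":-0.24,"ax":0,"ay":-0.52,"az":0,"hand":0.8},
    {"x":0.15,"y":0,"z":-0.265,"ax":0,"ay":-0.6,"az":0,"hand":0.8}
  ]
}}

```text
clock: 8.45
tcp_pos: [0.4703, 0.2195, 0.3674]
orientation: [0.009, 0.959, -0.283, 0.025]
wrist_force: [1.2, 1.2, 0.6]
finger_gap: 0.068
```

Run:
```python
from h import *
s=status.get_state();print(s["clock"],s["tcp_pos"],s["joint_pos"],s["finger_gap"])
for n in("top","scene"):
  im=viewer.read_camera(n)
  im=cv2.resize(im[150:420,190:430],None,fx=2.2,fy=2.2,interpolation=cv2.INTER_CUBIC) if n=="scene" else cv2.resize(im[100:280,190:390],(660,594),interpolation=cv2.INTER_CUBIC)
  cv2.imwrite(f"pics/{n}7.png",im[:,:,::-1])
t=.33
top=W(.238*np.sin(t),.012+.238*np.cos(t)); al=-.33
for back in (.12,0.06,-.028):  # distance of TCP above rail along lamp z
    q=top+back*(np.sin(t)*X+np.cos(t)*Z); print(back,q,goal(q,al))
```

```text
8.45 [0.4703 0.2195 0.3674] [ 0.3076  0.1793  0.2004  1.5602 -0.0438  2.4528] 0.06804055951436976
0.12 [0.7071 0.0645 0.3507] (array([0.2776, 0.0019, 0.0368]), array([-0.0011, -0.3905,  0.0008]))
0.06 [0.6908 0.0752 0.2939] (array([0.2548, 0.002 , 0.0923]), array([-0.0011, -0.3905,  0.0008]))
-0.028 [0.667  0.0908 0.2107] (array([0.2213, 0.0021, 0.1737]), array([-0.0011, -0.3905,  0.0008]))
```

View pics/scene7.png

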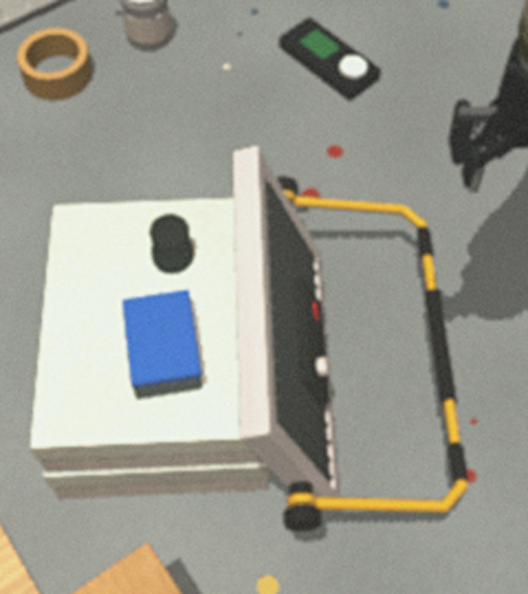

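View pics/top7.png

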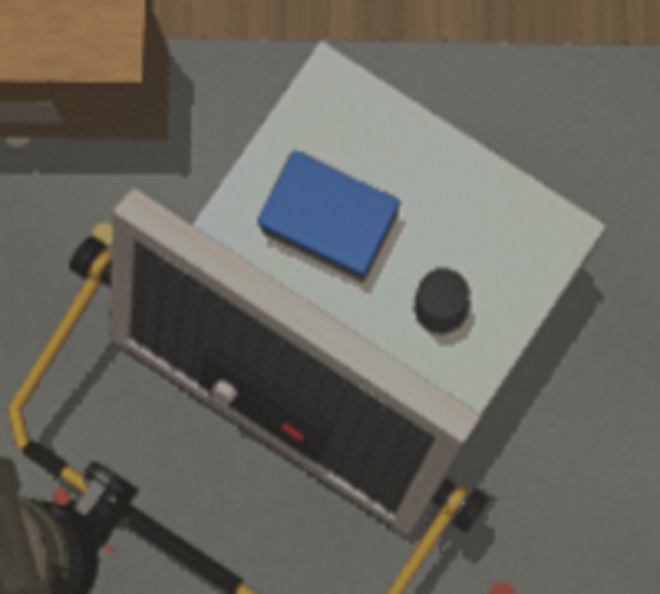

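Run:
```python
from h import *
mt=viewer.camera_model("top");ms=viewer.camera_model("scene")
t=lambda u,v:(190+u/3.3,100+v/3.3)
s=lambda u,v:(190+u/2.2,150+v/2.2)
for a,b in [((483,413),(233,150)),((462,443),(258,146)),((135,190),(240,437)),((115,213),(272,434))]:
    p,e=tri(mt,t(*a),ms,s(*b)); d=p-W(0,0); print(d@X,d@Y,p[2],e)
print("expected a",.0771-.0142,.0771+.0142,"b +-.17 z .237")
for th in(1.9,2.0,2.1):
  a,h=bar(th)
  for b in(-.07,.07): q=proj(ms,W(a,h,b)); print(th,(q-[190,150])*2.2, (proj(mt,W(a,h,b))-[190,100])*3.3)
```

```text
0.09206218215133333 -0.16989670949604113 0.23204086945424993 [0.0025, 0.0025]
0.06306706802096895 -0.16955251905685276 0.23753210029609664 [0.0013, 0.0013]
0.09048675098530118 0.16679994987414437 0.22532146505042763 [0.0006, 0.0006]
0.06274760213001215 0.16764902065770987 0.23189600758222628 [0.0027, 0.0027]
expected a 0.0629 0.0913 b +-.17 z .237
1.9 [437.6316 276.3735] [229.6921 590.9467]
1.9 [454.729 387.218] [ 97.3074 501.6762]
2.0 [435.1965 284.2504] [232.3042 590.5391]
2.0 [451.9221 394.3465] [101.6203 502.4275]
2.1 [431.3763 291.9394] [235.9206 588.5267]
2.1 [447.6451 401.3083] [106.8881 501.5528]
```

Request:
{"api": "carry_out", "payload": {
  "plan": [
    {"x":0.02,"y":0,"z":0,"ax":0,"ay":-0.03,"az":0,"hand":0.8},
    {"x":0.05,"y":0,"z":0,"ax":0,"ay":-0.07,"az":0,"hand":0.8},
    {"x":0.08,"y":0,"z":0.005,"ax":0,"ay":-0.11,"az":0,"hand":0.8},
    {"x":0.11,"y":0,"z":0.01,"ax":0,"ay":-0.16,"az":0,"hand":0.8},
    {"x":0.145,"y":0.001,"z":0.015,"ax":0,"ay":-0.21,"az":0,"hand":0.8},
    {"x":0.18,"y":0.001,"z":0.02,"ax":0,"ay":-0.26,"az":0,"hand":0.8},
    {"x":0.21,"y":0.002,"z":0.025,"ax":0,"ay":-0.31,"az":0,"hand":0.8},
    {"x":0.24,"y":0.002,"z":0.03,"ax":0,"ay":-0.35,"az":0,"hand":0.8},
    {"x":0.265,"y":0.002,"z":0.035,"ax":0,"ay":-0.38,"az":0,"hand":0.8},
    {"x":0.277,"y":0.002,"z":0.037,"ax":0,"ay":-0.39,"az":0,"hand":0.8},
    {"x":0.277,"y":0.002,"z":0.037,"ax":0,"ay":-0.39,"az":0,"hand":0.8}
  ]
}}

```text
clock: 9.47
tcp_pos: [0.6014, 0.0511, 0.3836]
orientation: [-0.048, 0.941, -0.282, -0.182]
wrist_force: [0.0, 1.3, 1.2]
finger_gap: 0.0684
```

```bash
cat > g.py <<'E'
from h import *
import sys
s=status.get_state();print(s["clock"],s["tcp_pos"],s["joint_pos"],s["finger_gap"],s["wrist_force"])
mw=viewer.camera_model("wrist")
for n in("wrist","scene"):
  im=viewer.read_camera(n)
  if n=="scene": im=cv2.resize(im[150:420,190:500],(690,600),interpolation=cv2.INTER_CUBIC)
  cv2.imwrite(f"pics/{n}{sys.argv[1]}.png",im[:,:,::-1])
t=.33; z=np.sin(t)*X+np.cos(t)*Z; x=np.cos(t)*X-np.sin(t)*Z
top=W(.238*np.sin(t),.012+.238*np.cos(t))
for b in(-.17,.1,.17): print([proj(mw,top+c*x+b*Y) for c in(-.015,.015)])
for back in (0,-.03): print(back,goal(top+back*z-.001*x,-.33))
E
python3 g.py 8
```

```text
9.4667 [0.6014 0.0511 0.3836] [-0.1249  0.8455  1.2648  2.338   0.1525  2.0005] 0.06838568266302898 [0.013  1.2842 1.1812]
[array([407.6908, 341.8999]), array([442.8602, 342.7489])]
[array([436.9946, -22.8736]), array([484.2939, -24.0829])]
[array([ 448.1289, -161.4726]), array([ 500.0723, -163.7763])]
0 (array([ 0.0956, -0.0687,  0.1239]), array([0.009 , 0.0417, 0.0001]))
-0.03 (array([ 0.0969, -0.069 ,  0.1539]), array([0.009 , 0.0417, 0.0001]))
```

View pics/wrist8.png

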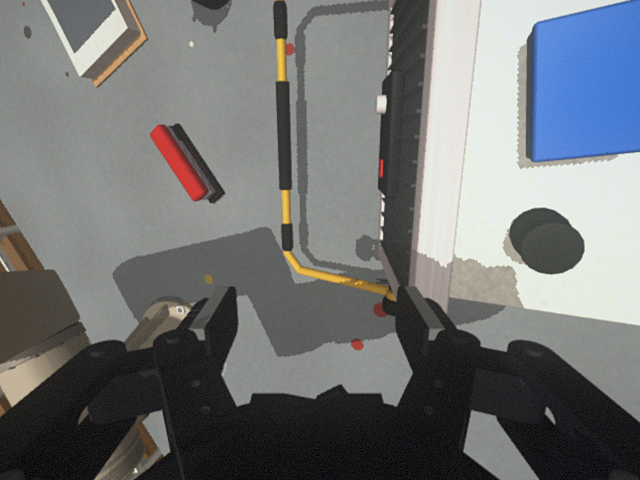

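View pics/scene8.png

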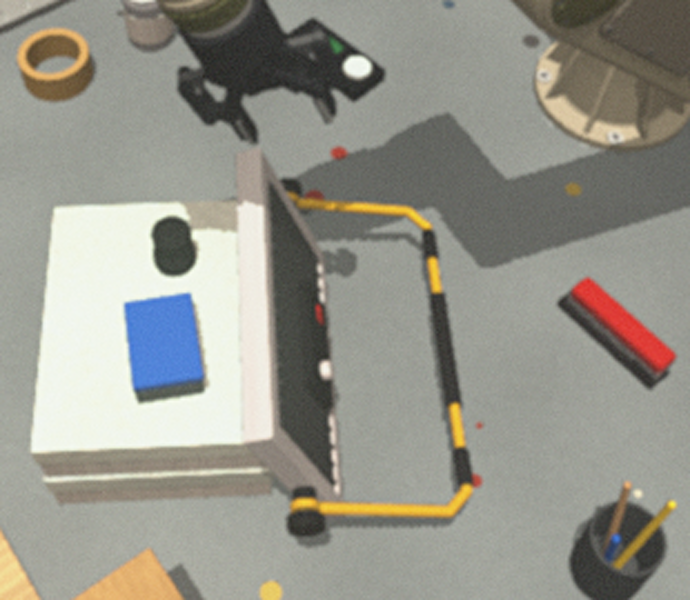

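```bash
cat > kin.py <<'E'
import numpy as np
from scipy.optimize import least_squares
from scipy.spatial.transform import Rotation as Ro
D=[([.9894,.3140,.0450,1.3036,0,1.4312],[.2456,.5194,.2304]),([.3753,.2986,.3862,1.6599,-.0006,1.9718],[.4871,.2777,.3793]),
([-.001,.6403,.9283,1.8619,-.0007,2.1492],[.6853,.0791,.3779]),([.0001,.5546,.48,1.4965,-.0006,2.1482],[.6854,.0799,.2582]),
([.0458,.4592,.3408,1.4528,-.0006,2.1941],[.6385,.1092,.2641]),([.1719,.2601,.0029,1.196,-.1096,2.3134],[.5782,.1483,.2480]),
([.3973,.1217,-.422,.7683,-.3615,2.496],[.5172,.1886,.1763]),([.5234,.246,-.7109,.2782,-.5775,2.567],[.5068,.1956,.0632]),
([.3076,.1793,.2004,1.5602,-.0438,2.4528],[.4703,.2195,.3674]),([-.1249,.8455,1.2648,2.338,.1525,2.0005],[.6014,.0511,.3836])]
def fk(v,j):
    c,d,L,A,B,E,T,l=v; rad=np.array([np.cos(j[0]),np.sin(j[0]),0]);lat=np.array([-np.sin(j[0]),np.cos(j[0]),0]);z=np.array([0,0,1.])
    f=j[1]-j[2]; p=f+j[3]; dp=rad*np.cos(p)-z*np.sin(p); tz=np.cos(j[4])*dp+np.sin(j[4])*lat
    return rad*(c+L*np.sin(j[1])+A*np.cos(f)+B*np.sin(f))+z*(d+L*np.cos(j[1])-A*np.sin(f)+B*np.cos(f))+l*lat+E*dp+T*tz, tz
r=least_squares(lambda v:np.concatenate([fk(v,j)[0]-p for j,p in D]),[0,.2,.4,.4,0,.1,.2,.08])
V=r.x
def ik(p,tz,j0=(0,.55,.5,1.5,0)):
    r=least_squares(lambda j:np.concatenate([fk(V,j)[0]-p,.2*(fk(V,j)[1]-tz)]),j0); return r.x,np.abs(r.fun).max()
if __name__=="__main__":
    print(V,np.abs(r.fun).max())
    from h import *
    t=.33; zl=np.sin(t)*X+np.cos(t)*Z
    top=W(.238*np.sin(t),.012+.238*np.cos(t))
    for al in(0,-.1,-.2,-.33):
      for back in(.12,.06,.02,-.028):
        print(al,back,ik(top+back*zl,Rt(al).apply([0,0,1])))
E
python3 kin.py
```

```text
[2.71403272e-05 2.32942631e-01 5.18421176e-01 4.09509238e-01
 5.56440121e-02 1.40177159e-01 3.00249407e-01 8.00057742e-02] 5.1900254654180245e-05
0 0.12 (array([-0.0219,  0.6671,  0.9057,  1.8095,  0.    ]), np.float64(1.5490964067055302e-10))
0 0.06 (array([-0.007 ,  0.576 ,  0.603 ,  1.5977,  0.    ]), np.float64(3.708366946852948e-11))
0 0.02 (array([ 0.0033,  0.5419,  0.4539,  1.4828, -0.    ]), np.float64(4.3853809472693683e-14))
0 -0.028 (array([ 0.0161,  0.5172,  0.3034,  1.3571, -0.    ]), np.float64(5.804259850528126e-09))
-0.1 0.12 (array([-0.0436,  0.8359,  1.2298,  2.0508,  0.051 ]), np.float64(6.7201429976293525e-09))
-0.1 0.06 (array([-0.0297,  0.6736,  0.7685,  1.7511,  0.0521]), np.float64(1.4099832412739488e-14))
-0.1 0.02 (array([-0.0201,  0.6273,  0.5937,  1.622 ,  0.053 ]), np.float64(1.0866418875821182e-11))
-0.1 -0.028 (array([-0.0082,  0.594 ,  0.4263,  1.4874,  0.054 ]), np.float64(3.731924769212469e-10))
-0.2 0.12 (array([-0.0668,  0.94  ,  1.4357,  2.1944,  0.104 ]), np.float64(0.009346338092182506))
-0.2 0.06 (array([-0.0507,  0.793 ,  0.9767,  1.9278,  0.1003]), np.float64(7.597203977027789e-10))
-0.2 0.02 (array([-0.0417,  0.7241,  0.7523,  1.7714,  0.1019]), np.float64(1.766543544778898e-08))
-0.2 -0.028 (array([-0.0306,  0.6786,  0.5594,  1.6229,  0.1038]), np.float64(2.009880262221486e-09))
-0.33 0.12 (array([-0.0972,  0.9549,  1.4357,  2.2257,  0.1734]), np.float64(0.023642407584894568))
-0.33 0.06 (array([-0.0769,  1.0294,  1.4357,  2.2498,  0.1601]), np.float64(0.003678783599437785))
-0.33 0.02 (array([-0.0671,  0.8811,  1.0195,  1.9994,  0.1594]), np.float64(3.446967600240214e-09))
-0.33 -0.028 (array([-0.0569,  0.8038,  0.7568,  1.8125,  0.1623]), np.float64(8.060219158778636e-14))
```

```bash
cat > g2.py <<'E'
from h import *
from kin import ik
t=.33; z=np.sin(t)*X+np.cos(t)*Z; x=np.cos(t)*X-np.sin(t)*Z
top=W(.238*np.sin(t),.012+.238*np.cos(t))
s=status.get_state();print(s["clock"],s["tcp_pos"],s["joint_pos"],s["finger_gap"],s["wrist_force"])
for al,back in((-.05,.1),(-.1,.06),(-.2,.03),(-.27,.01),(-.33,-.01),(-.33,-.03)):
    q=top+back*z-.001*x; print(al,back,q,*goal(q,al,s),ik(q,Rt(al).apply([0,0,1]))[0])
E
python3 g2.py
```

```text
9.5667 [0.6001 0.0538 0.3882] [-0.121   0.8377  1.2648  2.338   0.1531  2.0009] 0.06818834932824587 [0.8686 0.2759 0.5171]
-0.05 0.1 [0.7009 0.0686 0.3321] [ 0.0915 -0.0678  0.024 ] [0.0089 0.3217 0.0013] [-0.0276  0.6842  0.8878  1.8171  0.0262]
-0.1 0.06 [0.69   0.0757 0.2942] [ 0.0931 -0.0681  0.064 ] [0.0089 0.2717 0.0011] [-0.029   0.6715  0.7656  1.7502  0.0522]
-0.2 0.03 [0.6819 0.081  0.2659] [ 0.0944 -0.0684  0.0939] [0.009  0.1717 0.0007] [-0.0433  0.7354  0.7972  1.8052  0.1016]
-0.27 0.01 [0.6765 0.0845 0.2469] [ 0.0952 -0.0686  0.1139] [0.009  0.1017 0.0003] [-0.0529  0.784   0.8255  1.8473  0.1343]
-0.33 -0.01 [0.671  0.0881 0.228 ] [ 0.096  -0.0688  0.1339] [0.009  0.0417 0.0001] [-0.0601  0.8234  0.8367  1.8732  0.1614]
-0.33 -0.03 [0.6656 0.0916 0.2091] [ 0.0969 -0.069   0.1539] [0.009  0.0417 0.0001] [-0.0558  0.7994  0.7446  1.8045  0.1626]
```

Request:
{"api": "carry_out", "payload": {
  "plan": [
    {"x":0,"y":0,"z":0,"ax":0,"ay":0.06,"az":0,"hand":0.8},
    {"x":0.01,"y":-0.01,"z":0,"ax":0,"ay":0.14,"az":0,"hand":0.8},
    {"x":0.03,"y":-0.025,"z":0.005,"ax":0.005,"ay":0.22,"az":0,"hand":0.8},
    {"x":0.05,"y":-0.04,"z":0.01,"ax":0.009,"ay":0.28,"az":0,"hand":0.8},
    {"x":0.07,"y":-0.055,"z":0.02,"ax":0.009,"ay":0.3,"az":0,"hand":0.8},
    {"x":0.085,"y":-0.065,"z":0.03,"ax":0.009,"ay":0.29,"az":0,"hand":0.8},
    {"x":0.093,"y":-0.068,"z":0.045,"ax":0.009,"ay":0.28,"az":0,"hand":0.8},
    {"x":0.093,"y":-0.068,"z":0.064,"ax":0.009,"ay":0.272,"az":0,"hand":0.8},
    {"x":0.093,"y":-0.068,"z":0.064,"ax":0.009,"ay":0.272,"az":0,"hand":0.8},
    {"x":0.093,"y":-0.068,"z":0.064,"ax":0.009,"ay":0.272,"az":0,"hand":0.8}
  ]
}}

```text
clock: 10.4
tcp_pos: [0.6884, 0.0774, 0.296]
orientation: [-0.014, 0.958, -0.283, -0.048]
wrist_force: [0.1, -0.9, 1.4]
finger_gap: 0.0683
```

```bash
python3 g2.py; python3 g.py 9
```

```text
10.4 [0.6884 0.0774 0.296 ] [-0.0267  0.6676  0.763   1.7509  0.0524  2.1175] 0.06825223555075198 [ 0.1479 -0.8791  1.4004]
-0.05 0.1 [0.7009 0.0686 0.3321] [ 0.0116  0.0006 -0.0374] [-0.0003  0.0495  0.0034] [-0.0276  0.6842  0.8878  1.8171  0.0262]
-0.1 0.06 [0.69   0.0757 0.2942] [0.0024 0.0005 0.0015] [-0.0002 -0.0005  0.0035] [-0.029   0.6715  0.7656  1.7502  0.0522]
-0.2 0.03 [0.6819 0.081  0.2659] [-0.0044  0.0005  0.0308] [-0.0001 -0.1005  0.0035] [-0.0433  0.7354  0.7972  1.8052  0.1016]
-0.27 0.01 [0.6765 0.0845 0.2469] [-0.009   0.0005  0.0502] [ 0.0001 -0.1705  0.0035] [-0.0529  0.784   0.8255  1.8473  0.1343]
-0.33 -0.01 [0.671  0.0881 0.228 ] [-0.0136  0.0005  0.0697] [ 0.0002 -0.2305  0.0035] [-0.0601  0.8234  0.8367  1.8732  0.1614]
-0.33 -0.03 [0.6656 0.0916 0.2091] [-0.0181  0.0005  0.0892] [ 0.0002 -0.2305  0.0035] [-0.0558  0.7994  0.7446  1.8045  0.1626]
10.4 [0.6884 0.0774 0.296 ] [-0.0267  0.6676  0.763   1.7509  0.0524  2.1175] 0.06825223555075198 [ 0.1479 -0.8791  1.4004]
[array([282.3988, 476.3001]), array([321.7321, 468.0216])]
[array([271.2408,  80.0387]), array([325.9915,  82.4238])]
[array([266.7409, -79.7688]), array([327.6856, -70.9323])]
0 (array([-0.0131,  0.0008,  0.0619]), array([-0.0024, -0.2346,  0.0029]))
-0.03 (array([-0.0201,  0.0009,  0.0911]), array([-0.0024, -0.2346,  0.0029]))
```

View pics/wrist9.png

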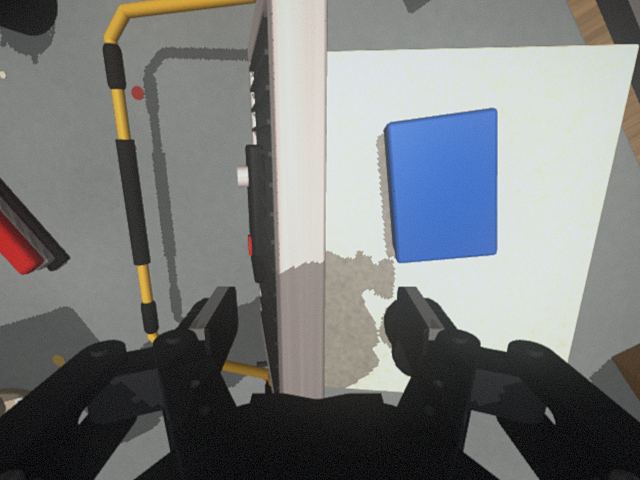

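Request:
{"api": "carry_out", "payload": {
  "plan": [
    {"x":0,"y":0.001,"z":0.01,"ax":0,"ay":-0.03,"az":0.003,"hand":0.8},
    {"x":-0.002,"y":0.001,"z":0.02,"ax":0,"ay":-0.065,"az":0.003,"hand":0.8},
    {"x":-0.005,"y":0.001,"z":0.032,"ax":0,"ay":-0.105,"az":0.003,"hand":0.8},
    {"x":-0.008,"y":0.001,"z":0.042,"ax":0,"ay":-0.14,"az":0.003,"hand":0.8},
    {"x":-0.0105,"y":0.001,"z":0.052,"ax":0,"ay":-0.175,"az":0.003,"hand":0.8},
    {"x":-0.013,"y":0.001,"z":0.061,"ax":-0.001,"ay":-0.21,"az":0.003,"hand":0.8},
    {"x":-0.015,"y":0.001,"z":0.07,"ax":-0.001,"ay":-0.232,"az":0.003,"hand":0.8},
    {"x":-0.017,"y":0.001,"z":0.08,"ax":-0.001,"ay":-0.232,"az":0.003,"hand":0.8},
    {"x":-0.019,"y":0.001,"z":0.09,"ax":-0.001,"ay":-0.232,"az":0.003,"hand":0.8},
    {"x":-0.019,"y":0.001,"z":0.09,"ax":-0.001,"ay":-0.232,"az":0.003,"hand":0.8},
    {"x":-0.019,"y":0.001,"z":0.09,"ax":-0.001,"ay":-0.232,"az":0.003,"hand":0.8}
  ]
}}

```text
clock: 11.42
tcp_pos: [0.6661, 0.0909, 0.2093]
orientation: [-0.047, 0.945, -0.282, -0.157]
wrist_force: [0.2, 0.6, 0.4]
finger_gap: 0.0681
```

```bash
python3 g.py 10
```

```text
11.4167 [0.6661 0.0909 0.2093] [-0.0569  0.8002  0.7468  1.8055  0.1627  2.0696] 0.06808253467127029 [0.2285 0.5842 0.3975]
[array([287.5954, 636.8826]), array([347.7948, 636.915 ])]
[array([267.3788,  25.6186]), array([371.3555,  25.692 ])]
[array([ 256.2226, -311.7005]), array([ 384.3569, -311.5983])]
0 (array([-0.0007, -0.0001, -0.0281]), array([-0.0017, -0.0027,  0.0001]))
-0.03 (array([-0.0008, -0.0001,  0.0019]), array([-0.0017, -0.0027,  0.0001]))
```

View pics/wrist10.png

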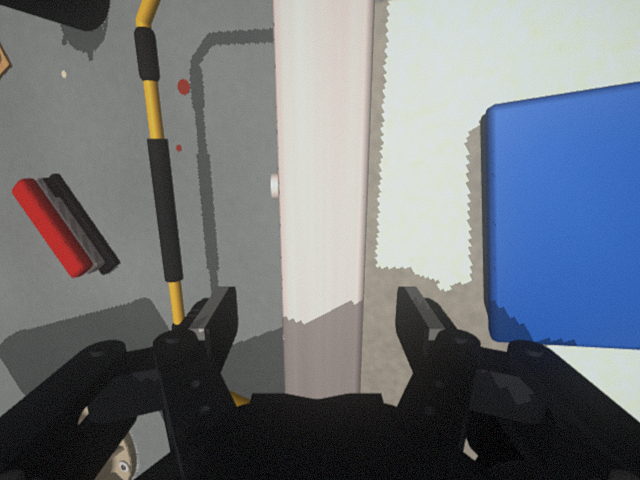

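View pics/scene10.png

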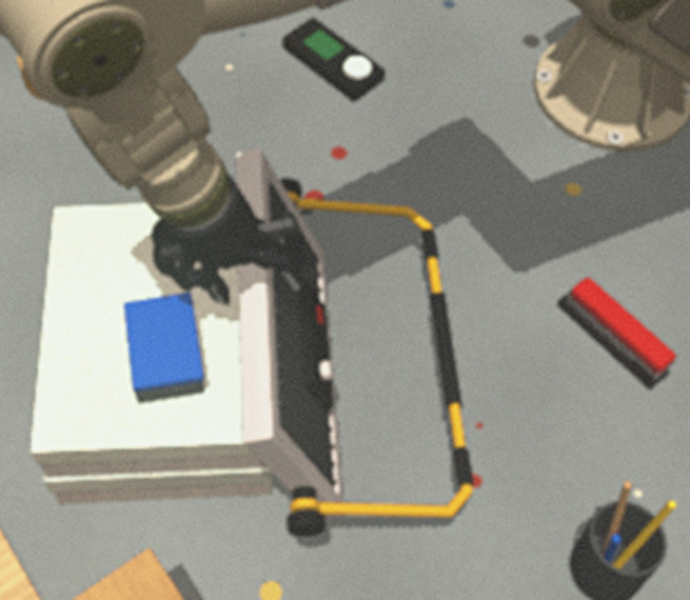

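Request:
{"api": "carry_out", "payload": {
  "plan": [
    {"x":0.001,"y":0,"z":0.001,"ax":0,"ay":0,"az":0,"hand":0.6},
    {"x":0.001,"y":0,"z":0.001,"ax":0,"ay":0,"az":0,"hand":0.5},
    {"x":0.001,"y":0,"z":0.001,"ax":0,"ay":0,"az":0,"hand":0.42},
    {"x":0.001,"y":0,"z":0.001,"ax":0,"ay":0,"az":0,"hand":0.36},
    {"x":0.001,"y":0,"z":0.001,"ax":0,"ay":0,"az":0,"hand":0.3},
    {"x":0.001,"y":0,"z":0.001,"ax":0,"ay":0,"az":0,"hand":0.25},
    {"x":0.001,"y":0,"z":0.001,"ax":0,"ay":0,"az":0,"hand":0.2},
    {"x":0.001,"y":0,"z":0.001,"ax":0,"ay":0,"az":0,"hand":0.2}
  ],
  "squeeze": 40
}}

```text
clock: 12.18
tcp_pos: [0.6675, 0.0904, 0.2099]
orientation: [-0.047, 0.946, -0.282, -0.155]
wrist_force: [1.5, -0.5, 3.4]
finger_gap: 0.029
```

```bash
python3 g.py 11
cat > up.py <<'E'
from h import *
from kin import ik
s=status.get_state();print(s["clock"],s["wrist_force"],s["ft_torque"],s["finger_gap"])
R0=Ro.from_quat(s["orientation"],scalar_first=True); tz=R0.apply([0,0,1]); t0=np.arctan2(-(tz@X),-tz[2]); print("tilt now from tool",t0)
# rotate rigidly about rolling foot
C0=FOOT
rel=s["tcp_pos"]-C0
n=12
import sys
T1=float(sys.argv[1])
for k in range(1,n+1):
    dt=(t0-T1)*k/n        # rotate toward robot (about -Y: takes +X,+Z ... )
    Q=Ro.from_rotvec(-Y*dt); C=C0-X*.012*dt
    p=C+Q.apply(rel); Rn=Q*R0
    x=R0.inv().apply(p-s["tcp_pos"]); print(k,x,(R0.inv()*Rn).as_rotvec(),ik(p,Rn.apply([0,0,1]))[0] if k%4==0 else "")
E
python3 up.py 0
```

```text
12.1833 [0.6675 0.0904 0.2099] [-0.0574  0.7997  0.7486  1.8038  0.1624  2.0692] 0.02897643571364199 [ 1.4638 -0.5068  3.4203]
[array([285.2806, 635.3699]), array([345.1946, 635.1253])]
[array([264.2957,  28.2229]), array([366.9321,  28.4753])]
[array([ 252.8579, -302.7028]), array([ 378.7717, -301.9445])]
0 (array([-0.0018, -0.    , -0.0285]), array([-0.0023, -0.0038,  0.0003]))
-0.03 (array([-0.0019,  0.    ,  0.0015]), array([-0.0023, -0.0038,  0.0003]))
12.2833 [2.3217 0.3146 5.3049] [-0.1953 -0.3052  0.0828] 0.02917440748339195
tilt now from tool 0.3261847215951559
1 [-0.006  -0.      0.0001] [-0.      0.0272 -0.0001] 
2 [-0.012  -0.      0.0004] [-0.      0.0544 -0.0001] 
3 [-0.018  -0.      0.0009] [-0.      0.0815 -0.0002] 
4 [-0.024  -0.      0.0015] [-0.      0.1087 -0.0003] [-0.0184  0.648   0.5151  1.6217  0.1169]
5 [-0.0299 -0.      0.0022] [-0.      0.1359 -0.0003] 
6 [-0.0359 -0.      0.0031] [-0.      0.1631 -0.0004] 
7 [-0.0418 -0.      0.0042] [-0.0001  0.1903 -0.0004] 
8 [-0.0477 -0.      0.0054] [-0.0001  0.2175 -0.0005] [0.0269 0.5194 0.3242 1.4638 0.0638]
9 [-0.0536  0.      0.0068] [-0.0001  0.2446 -0.0006] 
10 [-0.0594  0.      0.0083] [-0.0001  0.2718 -0.0006] 
11 [-0.0652  0.      0.0099] [-0.0001  0.299  -0.0007] 
12 [-0.0709  0.      0.0118] [-0.0001  0.3262 -0.0008] [0.0795 0.4071 0.1578 1.3201 0.0018]
```

View pics/wrist11.png

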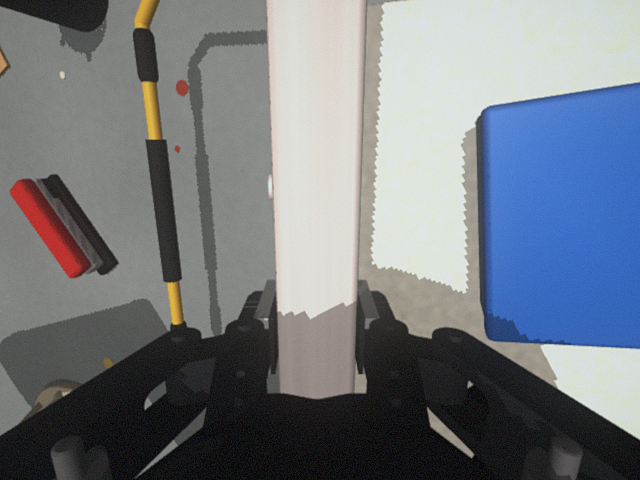

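View pics/scene11.png

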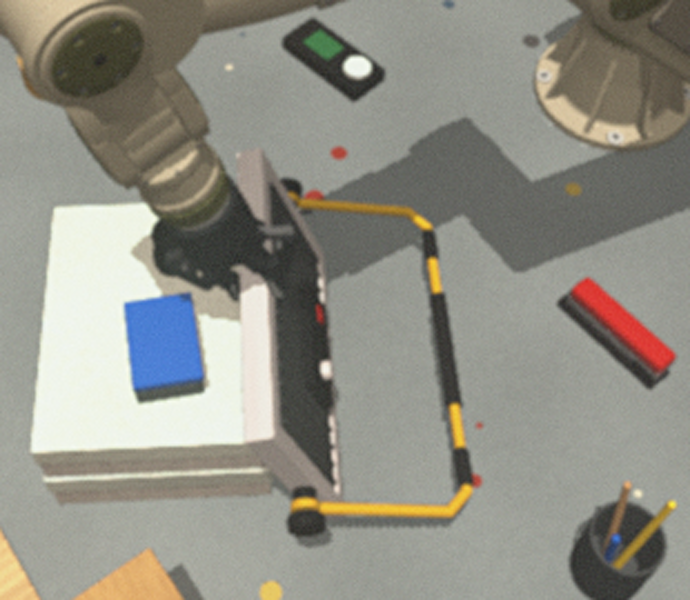

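Request:
{"api": "carry_out", "payload": {
  "plan": [
    {"x":-0.003,"y":0,"z":0.001,"ax":0,"ay":0.014,"az":0,"hand":0.2},
    {"x":-0.006,"y":0,"z":0.001,"ax":0,"ay":0.027,"az":0,"hand":0.2},
    {"x":-0.009,"y":0,"z":0.0012,"ax":0,"ay":0.041,"az":0,"hand":0.2},
    {"x":-0.012,"y":0,"z":0.0013,"ax":0,"ay":0.054,"az":0,"hand":0.2},
    {"x":-0.015,"y":0,"z":0.0015,"ax":0,"ay":0.068,"az":0,"hand":0.2},
    {"x":-0.018,"y":0,"z":0.0018,"ax":0,"ay":0.082,"az":0,"hand":0.2},
    {"x":-0.021,"y":0,"z":0.002,"ax":0,"ay":0.095,"az":0,"hand":0.2},
    {"x":-0.024,"y":0,"z":0.0023,"ax":0,"ay":0.109,"az":0,"hand":0.2},
    {"x":-0.027,"y":0,"z":0.0027,"ax":0,"ay":0.122,"az":0,"hand":0.2},
    {"x":-0.03,"y":0,"z":0.003,"ax":0,"ay":0.136,"az":0,"hand":0.2},
    {"x":-0.033,"y":0,"z":0.0035,"ax":0,"ay":0.15,"az":0,"hand":0.2},
    {"x":-0.036,"y":0,"z":0.004,"ax":0,"ay":0.163,"az":0,"hand":0.2}
  ]
}}

```text
clock: 13.28
tcp_pos: [0.6379, 0.1097, 0.2183]
orientation: [-0.024, 0.955, -0.285, -0.077]
wrist_force: [1.1, -1.0, 4.8]
finger_gap: 0.0294
```

```bash
sed -i 's/^C0=FOOT/C0=FOOT-X*.012*(.33-t0)/' up.py; python3 up.py 0
python3 - <<'E'
from h import *
for n in("scene","top"):
  im=viewer.read_camera(n)
  im=cv2.resize(im[150:420,190:430],None,fx=2.2,fy=2.2,interpolation=cv2.INTER_CUBIC) if n=="scene" else cv2.resize(im[100:280,190:390],(660,594),interpolation=cv2.INTER_CUBIC)
  cv2.imwrite(f"pics/{n}12.png",im[:,:,::-1])
E
```

```text
13.2833 [ 1.0629 -1.0132  4.7784] [-0.2822 -0.1183  0.1044] 0.029429871901853793
tilt now from tool 0.16144323867568508
1 [-0.003  0.     0.   ] [ 0.      0.0135 -0.    ] 
2 [-0.006   0.      0.0001] [ 0.      0.0269 -0.0001] 
3 [-0.0089  0.      0.0002] [ 0.      0.0404 -0.0001] 
4 [-0.0119  0.      0.0003] [ 0.      0.0538 -0.0001] [0.0272 0.5179 0.3217 1.4616 0.0634]
5 [-0.0149  0.      0.0005] [ 0.      0.0673 -0.0002] 
6 [-0.0178  0.      0.0007] [ 0.      0.0807 -0.0002] 
7 [-0.0208  0.      0.0009] [ 0.      0.0942 -0.0002] 
8 [-0.0238  0.      0.0012] [ 0.      0.1076 -0.0003] [0.0523 0.4606 0.237  1.3891 0.0338]
9 [-0.0267  0.      0.0016] [ 0.      0.1211 -0.0003] 
10 [-0.0297  0.      0.0019] [ 0.      0.1345 -0.0003] 
11 [-0.0326  0.      0.0023] [ 0.      0.148  -0.0004] 
12 [-0.0356  0.      0.0028] [ 0.      0.1614 -0.0004] [0.0792 0.4068 0.1571 1.3195 0.002 ]
```

View pics/scene12.png

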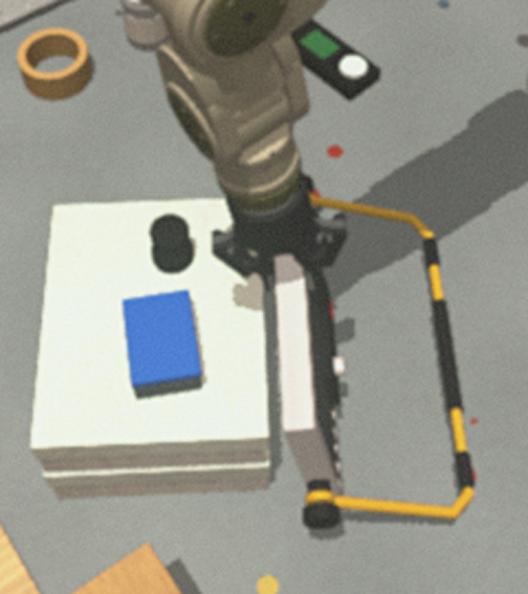

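Request:
{"api": "carry_out", "payload": {
  "plan": [
    {"x":-0.003,"y":0,"z":0.001,"ax":0,"ay":0.0135,"az":0,"hand":0.2},
    {"x":-0.006,"y":0,"z":0.001,"ax":0,"ay":0.027,"az":0,"hand":0.2},
    {"x":-0.009,"y":0,"z":0.001,"ax":0,"ay":0.0405,"az":0,"hand":0.2},
    {"x":-0.012,"y":0,"z":0.0011,"ax":0,"ay":0.054,"az":0,"hand":0.2},
    {"x":-0.015,"y":0,"z":0.0013,"ax":0,"ay":0.0675,"az":0,"hand":0.2},
    {"x":-0.018,"y":0,"z":0.0015,"ax":0,"ay":0.081,"az":0,"hand":0.2},
    {"x":-0.021,"y":0,"z":0.0017,"ax":0,"ay":0.0945,"az":0,"hand":0.2},
    {"x":-0.024,"y":0,"z":0.002,"ax":0,"ay":0.108,"az":0,"hand":0.2},
    {"x":-0.027,"y":0,"z":0.0024,"ax":0,"ay":0.1215,"az":0,"hand":0.2},
    {"x":-0.03,"y":0,"z":0.0027,"ax":0,"ay":0.135,"az":0,"hand":0.2},
    {"x":-0.033,"y":0,"z":0.0031,"ax":0,"ay":0.148,"az":0,"hand":0.2},
    {"x":-0.0355,"y":0,"z":0.0035,"ax":0,"ay":0.161,"az":0,"hand":0.2}
  ]
}}

```text
clock: 14.38
tcp_pos: [0.6077, 0.1295, 0.2211]
orientation: [-0.001, 0.958, -0.285, 0.0]
wrist_force: [-2.0, -0.2, 6.5]
finger_gap: 0.0293
```

```bash
python3 up.py 0 | head -2
python3 - <<'E'
from h import *
for n in("scene","top","wrist"):
  im=viewer.read_camera(n)
  im=cv2.resize(im[150:420,190:430],None,fx=2.2,fy=2.2,interpolation=cv2.INTER_CUBIC) if n=="scene" else cv2.resize(im[100:280,190:390],(660,594),interpolation=cv2.INTER_CUBIC) if n=="top" else im
  cv2.imwrite(f"pics/{n}13.png",im[:,:,::-1])
E
python3 up.py 0 | head -2
python3 - <<'E'
from h import *
ms=viewer.camera_model("scene")
for lean in (.07,0,-.07):
  f=FOOT-X*.012*.33; 
  r=lambda a,h,b: f+Y*b+X*(a*np.cos(lean)+(h-.012)*np.sin(lean))+Z*((h-.012)*np.cos(lean)-a*np.sin(lean))
  print(lean,"rail corners +y",[(proj(ms,r(a,.25,.17))-[190,150])*2.2 for a in(-.015,.015)],"bar",[(proj(ms,r(-.173*np.sin(2.1),.115+.173*np.cos(2.1),b))-[190,150])*2.2 for b in(-.07,.07)])
E
```

```text
14.3833 [-1.9865 -0.2199  6.5218] [-0.1129  0.2244  0.0462] 0.02928256339319071
tilt now from tool 4.4687713400288314e-05
14.5333 [-1.2885 -0.5551  6.5412] [-0.1661  0.1204 -0.0488] 0.029468358893212407
tilt now from tool 0.0006277586412944066
0.07 rail corners +y [array([340.2255, 424.4822]), array([307.4581, 426.8603])] bar [array([440.8795, 307.374 ]), array([457.3895, 415.0839])]
0 rail corners +y [array([358.4165, 423.9074]), array([325.6538, 425.3266])] bar [array([441.0693, 311.6687]), array([457.4795, 418.9331])]
-0.07 rail corners +y [array([376.4083, 423.8722]), array([343.9032, 424.3229])] bar [array([440.653 , 315.9646]), array([456.9237, 422.786 ])]
```

View pics/scene13.png

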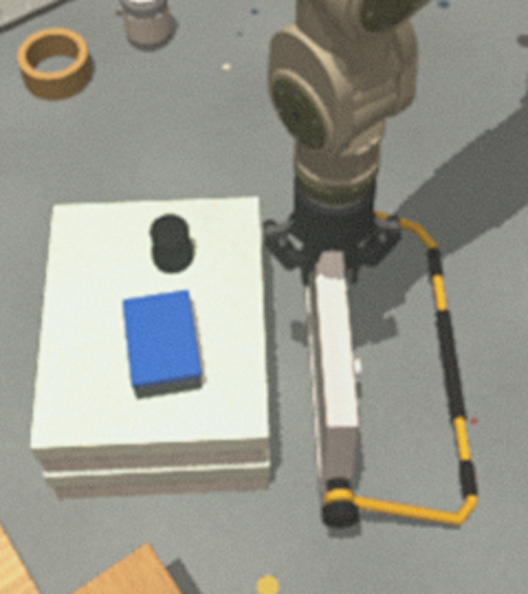

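View pics/top13.png

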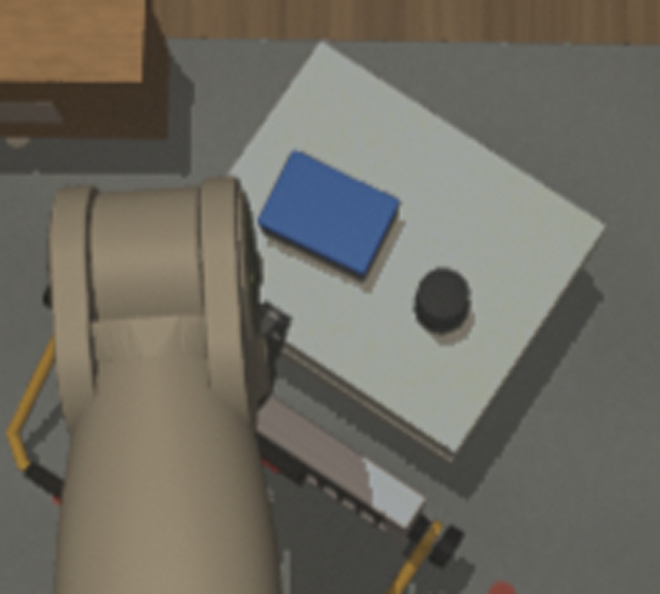

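View pics/wrist13.png

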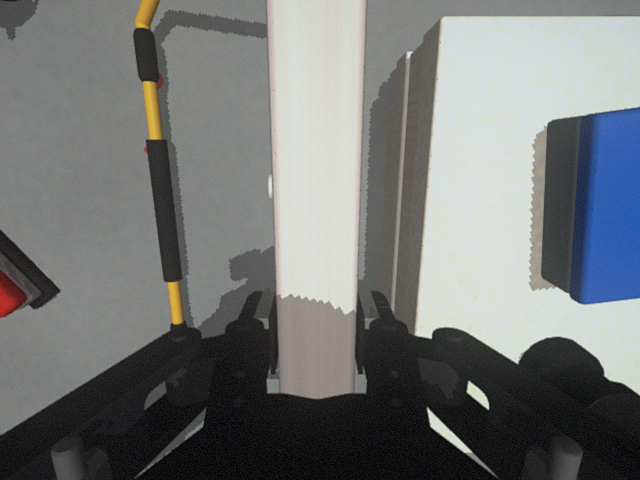

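The lamp is upright: the rail corners at (358,425) and (327,428) and the sleeve ends at (443,310) and (460,418) match the zero-lean prediction within about 3 px. The boxes, loupe and slide box haven't moved. The foot still bears on the bench, with 6.5 N up at the wrist. I'll take one last steadiness check and hand in.

Run:
```python
from h import *
a=status.get_state(); viewer.read_camera("scene"); s=status.get_state()
print(s["clock"],s["tcp_pos"]-a["tcp_pos"],s["tcp_pos"],s["wrist_force"],np.abs(s["qvel"]).max(),s["finger_gap"])
print(env.hand_in())
```

```text
14.5833 [ 0.0001 -0.     -0.    ] [0.6078 0.1296 0.2211] [-1.0526 -0.0018  6.2509] 0.006695819893312695 0.029284375525900772
the job is handed in; nothing more can be done
None
```

I flipped the stand fully open while the lamp stayed leaning on the boxes, then drew the lamp upright on its foot. I handed the job in at 14.6 s, still holding it; no verdict was reported.

**How it was done:** I caged the crossbar loosely between the fingers and swung it towards the robot, over the spring's centre and down to its stop. I then gripped the top rail at 40 N and rolled the lamp up about its foot.

**Last checks:**
- **Stand:** the sleeve's place in the scene view matched 2.10 rad within about 2 px.
- **Lamp:** the gripper read 0.00 rad of lean, and the rail and sleeve were within about 3 px of the upright prediction. There was a visible gap to the boxes, and the crossbar showed where it should hang clear of the bench.
- **Foot:** it was on the bench, with about 6 N pushing up at the wrist, and the arm was still.
- **Surroundings:** the boxes, slide box and loupe had not moved in the images. I did not measure the rest of the bench, but nothing I saw had shifted.

**What went wrong on the way:** the first approach to the rail was out of reach. It ran joints 3 and 4 right up to their limits: joint 3 read 1.2648 against a listed 1.26, and joint 4 read 2.338 against 2.34. I backed off straight away and came in with less tilt, touching nothing. Joint 3 may count as past its range, depending on how the 1.26 was rounded.

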